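# Fold out the hook and hang up the label caddy

## Robot

A 6-joint arm with a two-finger parallel gripper is mounted at the origin on the work surface. World frame = base frame: x ahead of the robot, y to its left, z up, the work surface at z = 0. Lengths are in mm, angles in rad, forces in N, time in s.
With the tool pointing down it reaches from about 350 to 975 mm from the base axis. Payload 7.1 kg.
Tool frame: the origin (TCP) lies at the very end of the fingers, on their centre line; the grasp point (between the pads) lies 19 mm behind it; z points along the fingers, x is the direction in which the jaws open and shut, and the axes are right-handed (so a half turn about z gives the same grasp; the last joint's range is limited). The gripper opens to 88 mm and grips with 3 to 60 N. Pads are 20 mm wide; open, the fingers measure 115 mm over their backs; the gripper's body (75 mm by 178 mm) begins 61 mm behind the grasp point.
Start: joints at [1.303, 0.423, 1.63, -0, 1.089, -0.019], TCP at [153.869, 605.747, 222.675] pointing down, gripper open.
Joint ranges: [-3, 3], [-0.9, 2.11], [0.09, 2.58], [-1.31, 4.45], [0.11, 2.69], [-2.54, 2.54]. Speed limits (rad/s): [2.39, 2.39, 3.01, 3.14, 3.14, 3.14].

## Interface

Orientations are given as a rotation vector (axis times angle).
In Python, from workcell import * gives the robot as it stands.
- The arm moves only by the tool arm_command, never from a script. Its argument "increments" is a list of rows, each a list of 2 entries, a list of its own where there are three numbers: the shift along the tool's x, y, z in cm, then the turn about the tool's z in degrees. In form: [[[dx, dy, dz], turn], ...]. A call has 1 to 20 rows; each row shifts and turns the pose as measured when the row begins, along the tool's axes as they then stand; what a row does not reach is not made up. A row lasts 1/10 s, in which the tool goes at most 50 mm and 8.59 degrees, less where a joint would pass 70% of its speed; a pose out of reach is approached as far as the arm can. A call is refused whole if a number of a shift passes 5 or a number of a turn 8.59, either way. A call with a gripper value outside its range is refused whole. "gripper" is the opening, from 0 (shut) to 1 (fully open), set as the call begins (left out, the last holds). The fingers move at their own pace and stop on an object; the grip force is fixed at half the most. Time passes only in rows, so rows that do not move let the fingers close. It gives the time, the measured TCP pose, the force and the opening at its end, in the units of the state.
- get_obs(): the state, without advancing time (a new reading comes with each control period).
- get_image(name): name is "side" or "top"; returns the picture (420x560x3 uint8, red, green, blue); there is no depth.
- camera_params(name): a dict with "K" (3x3 intrinsics, pixels), "k1" (the pictures are not rectified: a ray, as slopes to the right and down, at radius r is drawn at 1 + k1 r^2 times it, then the intrinsics apply), "rvec" (rotation vector, rad) and "tvec" (3), from world to camera coordinates, as OpenCV has them. Camera axes: x right, y down, z forward; pixel columns grow to the right and rows downward; lengths in mm; the calibration is good to about 2 mm. A picture is of the moment at which its call begins. camera_params takes no time and is no camera call.
- close_job(): hands the job in, once; it reports no verdict.
The state is a dict: "t": time; "qpos": joint angles; "qvel": joint speeds; "joint_torque": joint torques, N m; "ee_pos": TCP position; "orientation": TCP orientation; "ft_force": force on the tool from outside, world axes, zero at the start; "moment": the same for the moment, N m; "width": finger opening in mm.
Only numpy, scipy, OpenCV 4.12 (cv2) and the standard library are available. Lean on these libraries where they do the work, as an engineer would, in place of code of your own. Each camera call takes 0.05 s, during which the arm holds its last target.

## Task

Clear a place at the sorting table: first swing the yellow folding hook fully out from its panel. Then stand the blue caddy, which lies on its back, upright on the table and let go of it, take a fresh hold and hang it upright by its window on the hook, between the side guards, and leave it hanging still. Do not knock or shift the jars, can, bottles and boxes.

Things in the scene. Friction and masses are not known exactly. Their poses are not given: they have to be found in the camera images.
- station: Fixed grey hanging station. Origin on the table in the plane of its panel's front face, mid-width; x into the panel, y along it to the left, z up. Panel 200 wide, 172 high, 15 thick (behind the hinge a 40 wide strip to 202). Two aluminium side guards (4 thick, to 125 mm height) stand out 100 mm at y = +-45: no room for fingers beside the hung caddy's body there. Foot plate 10 thick, out to 105 in front.
- hook (a joint): Angle (rad) of the yellow folding hook about its upright hinge: 0 = flat along the panel, pointing to station +y; grows counter-clockwise from above; 1.57 = stop, fully out, pointing to station -x, midway between the guards. Starts 0 to 0.15. Friction hinge (0.1 N m, about 1.6 N at the pin), stays where left.
- hook_hinge (a point): On the hinge axis at the height of the hook bar's axis: 24 mm in front of the panel, station y = 0, 180 mm above the table. Its frame turns with the hook: y along the bar to the pin, z up.
- hook_mid (a point): Middle of the hook's horizontal bar, on its axis, 31 mm from the hinge axis; turns with the hook (y along the bar to the pin, z up). Bar 10 mm in diameter.
- hook_pin (a point): On the upright end pin of the hook, 62 mm from the hinge axis, 16 mm above the bar's axis. The pin is round, 10 mm in diameter, rounded top 26 mm above the bar's axis (206 mm above the table); it can be pinched from above with the fingertips and may turn between them.
- caddy: Loose blue box, lying on its back at first (origin then 24 mm up). Origin: centre of underside; z up when standing, x to its back, centre of mass near x 6, z 57. Box 48 (x) x 54 (y) x 90 (z) mm, 0.17-0.31 kg. A 12 mm frame at x = 6..18 rises above it: window 34 wide, z = 90..136; crossbar 54 wide, z = 136..148; orange grip block on top. Lying, it is held by its side walls (54 apart).
- caddy_eye (a point): Centre of the underside of the caddy's crossbar (top edge of the window, which the hook passes through): caddy x = 12, y = 0, z = 136 mm. Rests on the hook's bar when hung.
- caddy_grip (a point): Centre of the orange grip block on the caddy's top: caddy x = 13, y = 0, z = 169 mm. Block 18 (x) x 34 (y) x 42 (z) mm, z = 148..190; easily held from above across y when the caddy stands, but only 2 to 20 mm above the table while it lies.
- bean_jar: Bystander: amber glass jar with brass lid, 70 dia x 110 mm; origin at the centre of its underside. Leave it alone.
- pepper_jar: Bystander: red jar with white lid, 64 dia x 95 mm; origin at the centre of its underside. Leave it alone.
- soup_can: Bystander: can with green label, 74 dia x 110 mm; origin at the centre of its underside. Leave it alone.
- oil_bottle: Bystander: amber bottle with red cap, 68 dia x 230 mm; origin at the centre of its underside. Leave it alone.
- sauce_bottle: Bystander: green glass bottle with red cap, 60 dia x 190 mm; origin at the centre of its underside. Leave it alone.
- juice_carton: Bystander: orange juice carton with green cap, 50 x 70 x 107 mm; origin at the centre of its underside. Leave it alone.
- rice_box: Bystander: flat cardboard box with blue band, 100 x 140 x 45 mm; origin at the centre of its underside. Leave it alone.
Not all that is in view belongs to the job. Leave any purple or turquoise look-alike of the caddy alone.

How it is judged:
By the outcome, as a careful person would: the job done as asked, in the order asked, and still so for the second after the job is handed in, with the robot touching nothing.
It also fails if it takes over 72 s, if anything falls off the work surface, if the arm or the gripper's body presses on something with over 40 N, if the wrist force passes 120 N, or if a joint passes its speed limit or range.

## Working session

There is one attempt and no reset: what is moved stays moved. The work goes in short steps, Python scripts to look and compute and a tool call to move; the robot and the scene stay as the last step left them, time stands still between calls to the robot, and variables do not carry over. Pictures are saved under pics/ and viewed, and the job is handed in when it is done.

Besides the shell and the picture viewer there is one more tool, called after "Call:" as name([rows], argument=value, ...), one row to a line, values as JSON. arm_command: Moves the arm, as the interface text tells. Its arguments: {"type":"object","properties":{"increments":{"type":"array","items":{"type":"array"}},"gripper":{"type":"number"}},"required":["increments"]}

```bash
mkdir -p pics; ls
python3 - <<'E'
from workcell import *
import cv2
print(get_obs())
for n in ("side","top"):
    print(n,camera_params(n))
    im=get_image(n); cv2.imwrite(f"pics/{n}0.png",cv2.cvtColor(im,cv2.COLOR_RGB2BGR))
E
```

```text
pics
{'t': 0.0, 'qpos': array([ 1.30301362e+00,  4.23853628e-01,  1.63069271e+00, -2.31143898e-05,
        1.08860479e+00, -1.90030721e-02]), 'qvel': array([-1.37175091e-03,  5.13814593e-05,  5.96462572e-04,  3.28052278e-04,
       -2.44137666e-03,  2.44029742e-04]), 'joint_torque': array([ 1.86986028e-03, -5.44642389e+01, -2.73660064e+01,  6.43975753e-02,
        2.30304559e-02, -1.34423967e-04]), 'ee_pos': array([153.72216438, 605.21881349, 221.8926533 ]), 'orientation': array([ 2.47912987e+00,  1.92809492e+00, -1.94079132e-03]), 'ft_force': array([-0.26833029,  0.35350663,  0.16888175]), 'moment': array([ 0.0332872 , -0.0096065 ,  0.02609064]), 'width': 87.51740278233656}
side {'K': array([[522.14709933,   0.        , 281.44219271],
       [  0.        , 522.14709933, 209.28483176],
       [  0.        ,   0.        ,   1.        ]]), 'k1': 0.06475164081881098, 'rvec': array([ 2.0718803 , -0.87080018,  0.47017964]), 'tvec': array([-407.16002018,  318.29501786, 1555.62440808])}
top {'K': array([[450.63719881,   0.        , 281.04311856],
       [  0.        , 450.63719881, 206.50107848],
       [  0.        ,   0.        ,   1.        ]]), 'k1': 0.019367704232783705, 'rvec': array([ 2.17767672, -2.20222559,  0.11281221]), 'tvec': array([ -44.58513215,  550.80846765, 1691.42096428])}
```

View pics/side0.png

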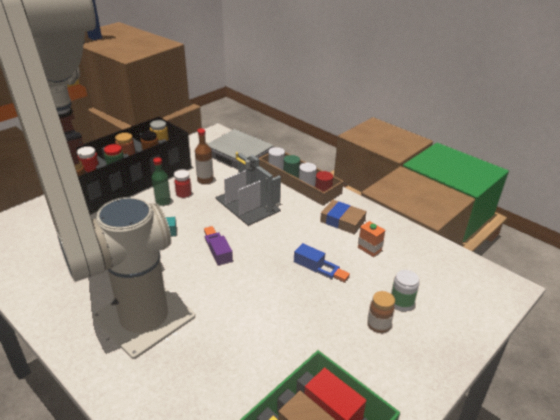

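View pics/top0.png

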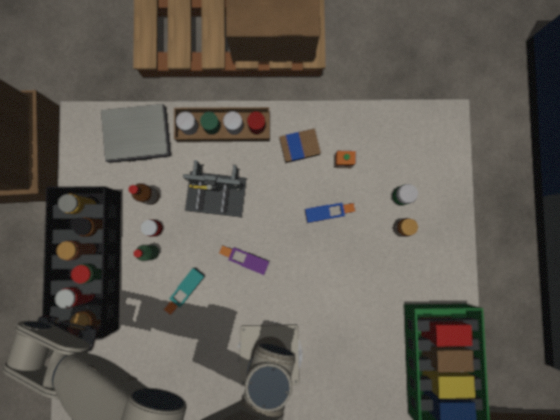

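Candidates: blue caddy at top (325,213) / side (310,258). Look-alikes are purple at top (248,260) and turquoise at top (187,286). The blue-banded rice box is at top (299,145). I choose the blue one and check it in crops.

```bash
cat > h.py <<'E'
import numpy as np, cv2
from scipy.spatial.transform import Rotation as R
from scipy.optimize import least_squares
from workcell import *
P={n:camera_params(n) for n in("side","top")}
def proj(n,X):
    p=P[n]; X=np.atleast_2d(np.asarray(X,float))
    c=X@R.from_rotvec(p["rvec"]).as_matrix().T+p["tvec"]
    s=c[:,:2]/c[:,2:]; r2=(s**2).sum(1,keepdims=True); s=s*(1+p["k1"]*r2)
    return s*p["K"][0,0]+p["K"][:2,2]
def onz(n,uv,z):
    f=lambda q:(proj(n,[q[0],q[1],z])-uv).ravel()
    return least_squares(f,[500,0]).x
def tri(us,ut):
    f=lambda q:np.r_[(proj("side",q)-us).ravel(),(proj("top",q)-ut).ravel()]
    r=least_squares(f,[500,0,100]); return r.x,np.round(r.fun,1)
def crop(im,u0,v0,w,h,k,name):
    c=cv2.resize(im[v0:v0+h,u0:u0+w],None,fx=k,fy=k,interpolation=cv2.INTER_CUBIC)
    c=cv2.cvtColor(c,cv2.COLOR_RGB2BGR)
    for u in range((u0+9)//10*10,u0+w,10):
        cv2.line(c,((u-u0)*k,0),((u-u0)*k,6),(0,255,255),1); cv2.putText(c,str(u),((u-u0)*k,16),0,.35,(0,255,255),1)
    for v in range((v0+9)//10*10,v0+h,10):
        cv2.line(c,(0,(v-v0)*k),(6,(v-v0)*k),(0,255,255),1); cv2.putText(c,str(v),(8,(v-v0)*k+4),0,.35,(0,255,255),1)
    cv2.imwrite("pics/"+name,c)
def tf(): # tool R, pos
    o=get_obs(); return R.from_rotvec(o["orientation"]),o["ee_pos"],o
def go(target,yaw_deg_x=None):
    """target TCP world; prints needed shift in tool axes cm and turn for tool x axis to world heading"""
    r,p,o=tf(); print("t",round(o["t"],2),"pos",p.round(1),"w",round(o["width"],1),"F",o["ft_force"].round(1))
    M=r.as_matrix(); print("toolx",M[:,0].round(3),"toolz",M[:,2].round(3)); print("shift cm",((np.array(target)-p)@M/10).round(2))
    if yaw_deg_x is not None:
        h=np.degrees(np.arctan2(M[1,0],M[0,0])); print("heading",h.round(1),"turn(about tool z, down)",-((yaw_deg_x-h+90)%180-90))
E
python3 - <<'E'
from h import *
s=cv2.cvtColor(cv2.imread("pics/side0.png"),cv2.COLOR_BGR2RGB);t=cv2.cvtColor(cv2.imread("pics/top0.png"),cv2.COLOR_BGR2RGB)
crop(s,285,235,75,55,10,"s_cad.png");crop(t,295,190,70,40,11,"t_cad.png")
crop(s,210,145,80,75,8,"s_st.png");crop(t,175,150,80,75,8,"t_st.png")
E
```

```text
(no output)
```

View pics/s_cad.png

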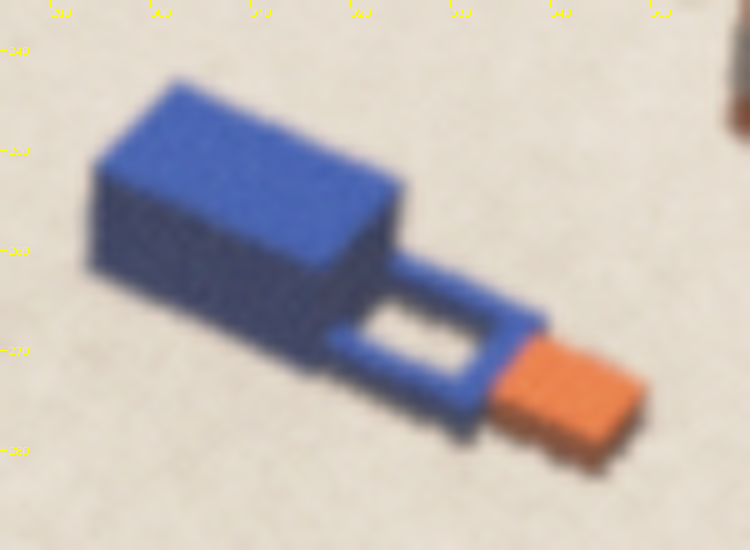

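View pics/t_cad.png

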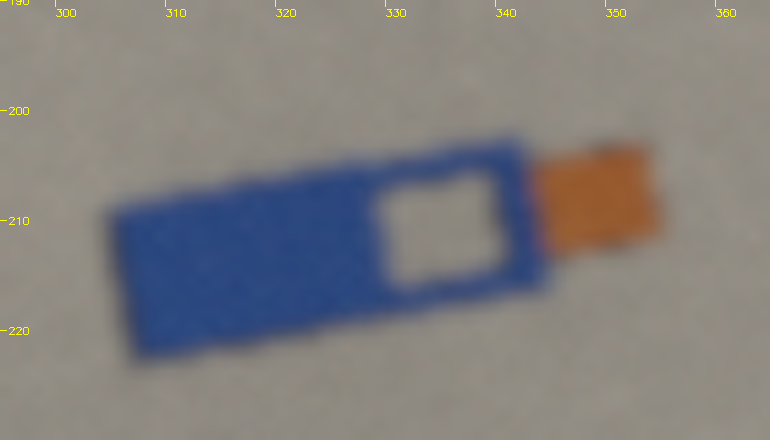

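View pics/s_st.png

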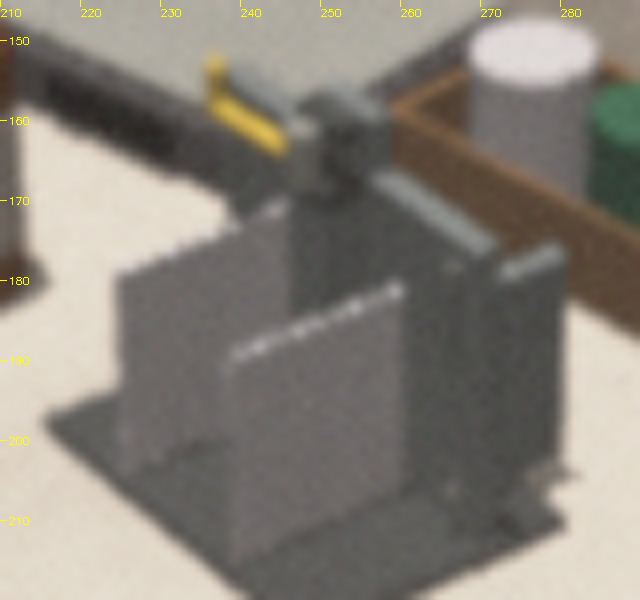

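View pics/t_st.png

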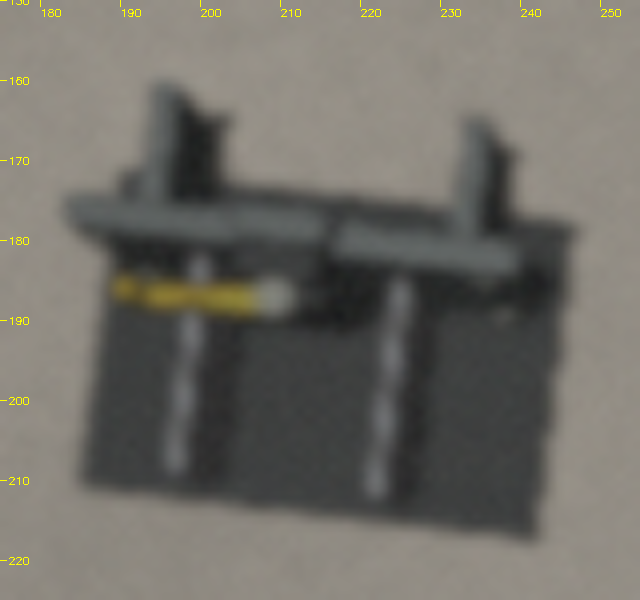

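```bash
cat >> h.py <<'E'
def station(q,X):
    x,y,th=q; X=np.atleast_2d(np.asarray(X,float)); c,s=np.cos(th),np.sin(th)
    return np.c_[x+c*X[:,0]-s*X[:,1],y+s*X[:,0]+c*X[:,1],X[:,2]]
def lying(q,X):  # caddy z heading q[2], caddy x down
    x,y,th=q; X=np.atleast_2d(np.asarray(X,float))
    zd=np.array([np.cos(th),np.sin(th),0]); xd=np.array([0,0,-1.]); yd=np.cross(zd,xd)
    return np.array([x,y,24])+X[:,:1]*xd+X[:,1:2]*yd+X[:,2:]*zd
E
python3 - <<'E'
from h import *
def fit(model,obs,x0,lock=None):
    def f(q): return np.concatenate([(proj(n,model(q,X))-uv).ravel() for n,X,uv in obs])
    r=least_squares(f,x0,loss="soft_l1"); print("fit",r.x.round(3))
    for n,X,uv in obs: print(n,X,(proj(n,model(r.x,X))[0]-uv).round(1))
    return r.x
st=[("side",(-100,45,125),(225,179.5)),("side",(0,45,125),(246,170.5)),("side",(-100,-45,125),(239.3,189.5)),("side",(0,-45,125),(259,181.5)),
("top",(-100,45,125),(196.5,209)),("top",(-100,-45,125),(221.3,212)),("side",(0,-100,172),(281,177)),("top",(0,-100,172),(238,183.5)),("top",(0,100,172),(183,178))]
q=fit(station,st,[800,150,0])
print("pin?",tri((236.5,153),(190,186.5)))
for a in(0,.05,.1,.15):
    p=station(q,[(-24-62*np.sin(a),62*np.cos(a),206)]);print(a,p.round(1),proj("side",p),proj("top",p))
print("hinge",station(q,[(-24,0,180),(-24,0,202)]),proj("top",station(q,[(-24,0,180),(-24,0,202)])))
ca=[("top",(-24,27,0),(305.2,209.3)),("top",(-24,-27,0),(307.5,222.3)),("top",(6,27,148),(342.5,203)),("top",(6,-27,148),(345,216)),("top",(4,17,190),(354,203.8)),("top",(4,-17,190),(355.3,211.8)),
("side",(-24,27,0),(303,243.3)),("side",(-24,-27,0),(294.7,251.5)),("side",(-24,27,90),(325.2,253.5)),("side",(-24,-27,90),(317,262)),("side",(24,-27,0),(294,262)),("side",(4,17,190),(349.7,273.8)),("side",(4,-17,190),(345,278.5))]
q=fit(lying,ca,[600,-50,-1.4])
print(lying(q,[(0,0,45),(13,0,169),(0,0,0)]))
E
```

```text
fit [ 631.227  193.637 -157.194]
side (-100, 45, 125) [-1.2 -0.4]
side (0, 45, 125) [-0.5 -0.1]
side (-100, -45, 125) [-1.2  0.5]
side (0, -45, 125) [ 1.  -0.8]
top (-100, 45, 125) [ 0.8 -0.3]
top (-100, -45, 125) [ 1.2 -0.6]
side (0, -100, 172) [-11.5  -0.6]
top (0, -100, 172) [2. 0.]
top (0, 100, 172) [-0.4 -0.5]
pin? (array([608.92149524, 260.17786086, 202.86178374]), array([-0.8,  0. ,  0.5, -0.6]))
0 [[614.5 258.  206. ]] [[237.16941193 151.95787649]] [[190.99268871 184.18366308]]
0.05 [[611.4 258.3 206. ]] [[236.50046544 152.22293113]] [[190.90683736 185.08764807]]
0.1 [[608.3 258.4 206. ]] [[235.85658176 152.50469451]] [[190.86677568 185.99445828]]
0.15 [[605.2 258.3 206. ]] [[235.23935571 152.80254631]] [[190.87262659 186.90182114]]
hinge [[607.38482508 196.38624672 180.        ]
 [607.38482508 196.38624672 202.        ]] [[210.25829673 187.05197798]
 [209.38207507 186.24727492]]
fit [ 515.708 -145.859   -1.416]
top (-24, 27, 0) [ 0.2 -1.5]
top (-24, -27, 0) [ 0.4 -0.3]
top (6, 27, 148) [ 0.4 -0.9]
top (6, -27, 148) [ 0.4 -0. ]
top (4, 17, 190) [ 0.2 -1. ]
top (4, -17, 190) [ 0.5 -0.2]
side (-24, 27, 0) [-0.6 -0.3]
side (-24, -27, 0) [-1.1 -0.1]
side (-24, 27, 90) [ 0.  -0.1]
side (-24, -27, 90) [-0.4  0.3]
side (24, -27, 0) [-1.   0.2]
side (4, 17, 190) [-0.2 -0. ]
side (4, -17, 190) [-0.6  1.2]
[[ 522.62564977 -190.32463567   24.        ]
 [ 541.68698999 -312.85081781   11.        ]
 [ 515.70822791 -145.85948893   24.        ]]
```

The blue caddy is confirmed: blue frame with window and an orange block, lying, heading −1.416 rad. The station fit is good to about 1 px, with the hook at about 0.09 rad. Before reaching I check bystander positions and plan the first move.

Run:
```python
from h import *
for n,uv,z in [("oil cap",(133,188),230),("sauce cap",(138,253),190),("pepper",(150,228),95),("soup",(407,193),110),("bean",(408,227),110),("juice",(346,157),107),("rice",(299,145),45),("rice c",(320,152),45)]: print(n,onz("top",uv,z).round(0))
go([609,259,300],-6.5)
```

```text
oil cap [600. 445.]
sauce cap [384. 438.]
pepper [472. 424.]
soup [ 588. -507.]
bean [ 464. -507.]
juice [ 723. -289.]
rice [ 782. -121.]
rice c [ 755. -201.]
t 0.1 pos [153.7 605.3 222. ] w 87.7 F [ 0.4  0.1 -0.9]
toolx [ 0.246  0.969 -0.001] toolz [-0.    -0.001 -1.   ]
shift cm [-22.36  52.65  -7.77]
heading 75.7 turn(about tool z, down) 82.24576497832415
```

Call:
arm_command([
  [[0,0,-4],8.2],
  [[0,0,-4],8.2],
  [[0,0,-2],8.2],
  [[0,0,0],8.2],
  [[0,0,0],8.2],
  [[0,0,0],8.2],
  [[0,0,0],8.2],
  [[0,0,0],8.2],
  [[0,0,0],8.2],
  [[0,0,0],8.2],
], gripper=0.4)

```text
t: 1.1
ee_pos: [153.0, 602.7, 321.4]
orientation: [3.12, -0.259, -0.003]
ft_force: [0.1, -0.1, 0.3]
width: 34.9
```

Run:
```python
from h import *
go([609,259,300],-6.5)
```

```text
t 1.1 pos [153.  602.7 321.4] w 34.9 F [ 0.1 -0.1  0.3]
toolx [ 0.986 -0.165 -0.001] toolz [-0.003 -0.01  -1.   ]
shift cm [50.64 26.36  2.37]
heading -9.5 turn(about tool z, down) -2.9898293905843616
```

Call:
arm_command([
  [[3.9,2.0,0],-3],
  [[3.9,2.0,0],0],
  [[3.9,2.0,0],0],
  [[3.9,2.0,0],0],
  [[3.9,2.0,0],0],
  [[3.9,2.0,0],0],
  [[3.9,2.0,0],0],
  [[3.9,2.0,0],0],
  [[3.9,2.0,0],0],
  [[3.9,2.0,0],0],
  [[3.9,2.0,0],0],
  [[3.9,2.0,0],0],
  [[3.9,2.0,0],0],
  [[0,0,0],0],
  [[0,0,0],0],
])

```text
t: 2.6
ee_pos: [639.6, 267.8, 315.2]
orientation: [3.118, -0.182, -0.016]
ft_force: [-0.4, -0.2, 0.1]
width: 35.2
```

Run:
```python
from h import *
go([609,259,235],-6.5)
for n in ("side","top"):
    im=get_image(n); 
    crop(im,*( (200,110,90,80) if n=="side" else (160,150,90,80)),8,n+"1.png")
print(proj("side",tf()[1]),proj("top",tf()[1]))
```

```text
t 2.6 pos [639.6 267.8 315.2] w 35.2 F [-0.4 -0.2  0.1]
toolx [ 0.993 -0.117 -0.009] toolz [-0.011 -0.017 -1.   ]
shift cm [-2.86  1.08  8.07]
heading -6.7 turn(about tool z, down) -0.19892234072577253
[[239.31307043 122.14938353]] [[181.44722744 172.02075565]]
```

View pics/side1.png

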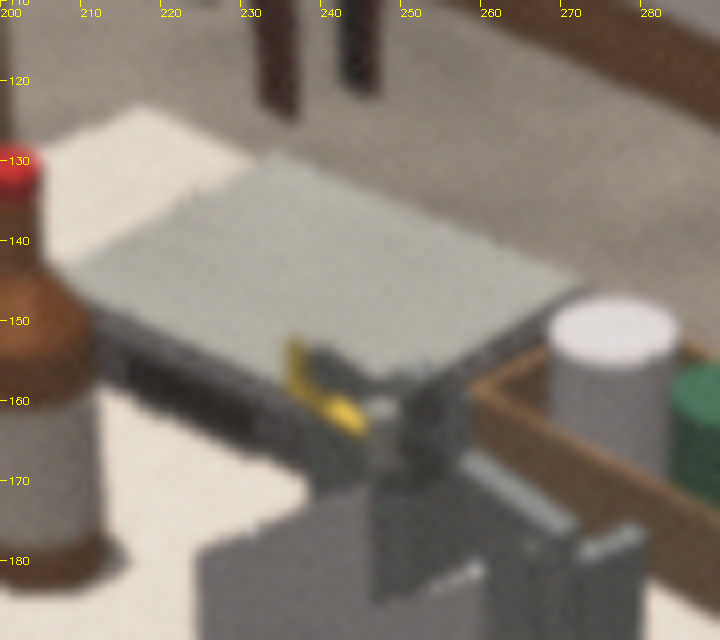

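Fingertip midpoint is about (239,122.5), projected (239.3,122.1), so the side calibration agrees with the arm. Next I go down over the pin.

Call:
arm_command([
  [[-1.4,0.5,2],0],
  [[-1.4,0.5,3],0],
  [[0,0,2.5],0],
  [[0,0,0],0],
])

```text
t: 3.1
ee_pos: [604.2, 264.9, 240.8]
orientation: [3.121, -0.17, -0.013]
ft_force: [-0.2, -0.8, 0.3]
width: 35.2
```

Run:
```python
from h import *
go([609,259,192],-6.5)
im=get_image("side"); crop(im,200,110,90,80,8,"side2.png")
im=get_image("top"); crop(im,160,150,90,80,8,"top2.png")
```

```text
t 3.1 pos [604.2 264.9 240.8] w 35.2 F [-0.2 -0.8  0.3]
toolx [ 0.994 -0.109 -0.007] toolz [-0.009 -0.016 -1.   ]
shift cm [0.58 0.46 4.88]
heading -6.2 turn(about tool z, down) 0.2559245811274593
```

View pics/side2.png

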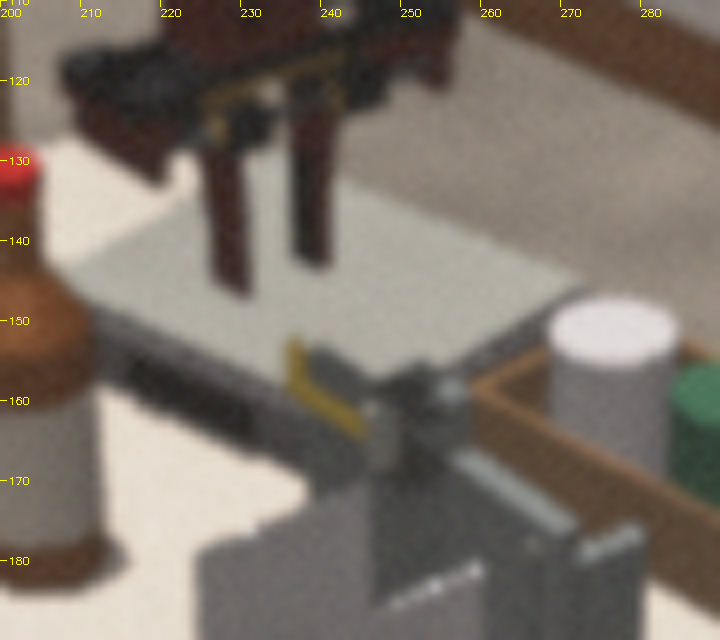

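View pics/top2.png

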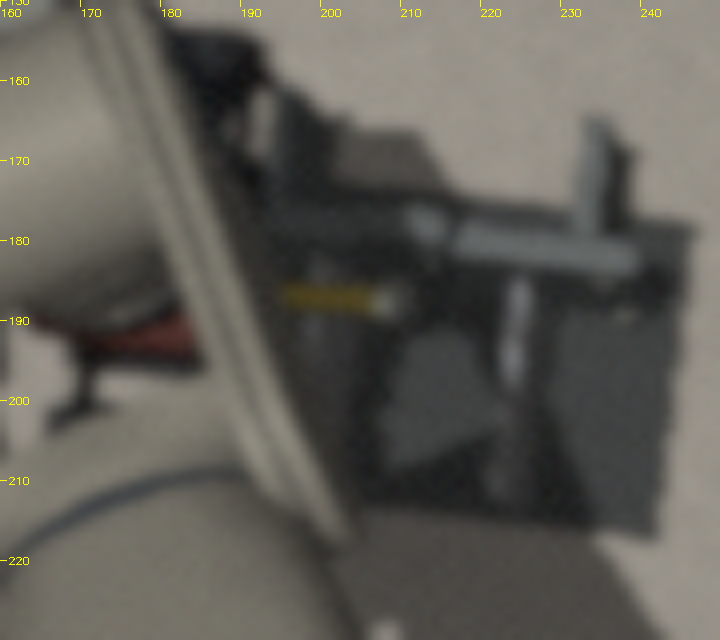

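Call:
arm_command([
  [[0.6,0.45,0.5],0],
  [[0,0,1.0],0],
  [[0,0,0],0],
])

```text
t: 3.5
ee_pos: [614.5, 261.8, 232.7]
orientation: [3.126, -0.169, 0.005]
ft_force: [0.8, 0.4, -1.0]
width: 35.4
```

Run:
```python
from h import *
go([609,259,192],-6.5)
im=get_image("side"); crop(im,200,110,90,80,8,"side3.png")
```

```text
t 3.5 pos [614.5 261.8 232.7] w 35.4 F [ 0.8  0.4 -1. ]
toolx [ 0.994 -0.108  0.004] toolz [ 0.002 -0.011 -1.   ]
shift cm [-0.53  0.29  4.07]
heading -6.2 turn(about tool z, down) 0.3228798345385968
```

View pics/side3.png

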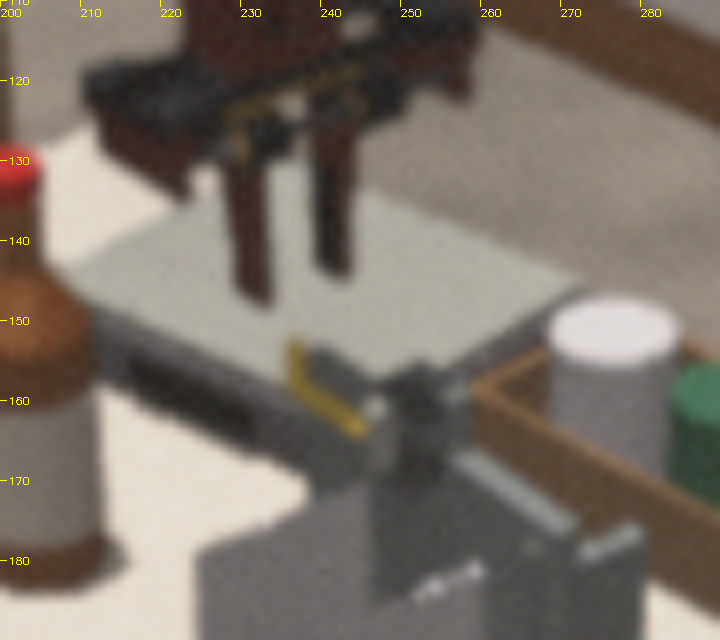

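Call:
arm_command([
  [[-0.5,0.2,1.0],0],
  [[0,0,1.5],0],
  [[0,0,1.0],0],
  [[0,0,0.4],0],
  [[0,0,0],0],
])

```text
t: 4.05
ee_pos: [609.3, 259.5, 190.8]
orientation: [3.126, -0.17, 0.006]
ft_force: [0.8, -0.6, -0.4]
width: 34.6
```

Run:
```python
from h import *
go([609,259,192],-6.5)
im=get_image("side"); crop(im,200,110,90,80,8,"side4.png")
```

```text
t 4.05 pos [609.3 259.5 190.8] w 34.6 F [ 0.8 -0.6 -0.4]
toolx [ 0.994 -0.108  0.004] toolz [ 0.003 -0.011 -1.   ]
shift cm [-0.03  0.06 -0.12]
heading -6.2 turn(about tool z, down) 0.28840142452426676
```

View pics/side4.png

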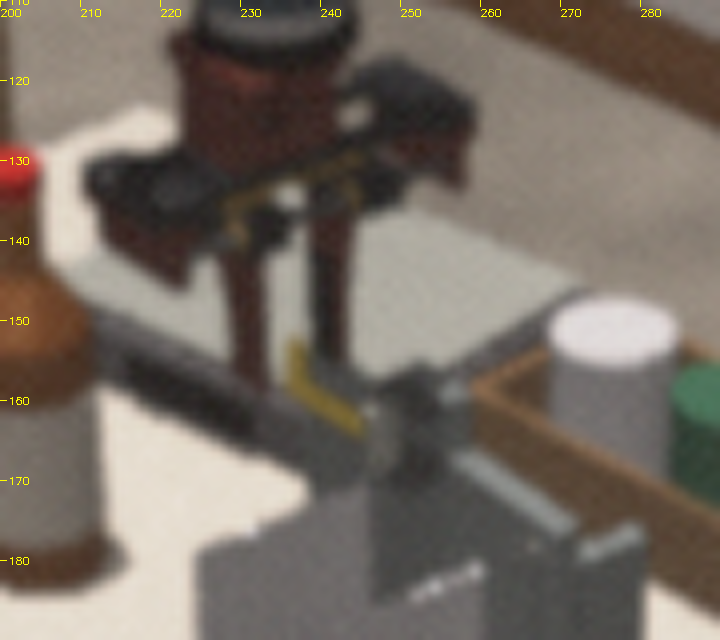

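Pin (237,156) lies between the fingertips at (232,158) and (241,155). I close on it.

Call:
arm_command([
  [[0,0,0],0],
  [[0,0,0],0],
  [[0,0,0],0],
  [[0,0,0],0],
], gripper=0.0)

```text
t: 4.5
ee_pos: [610.6, 259.9, 192.2]
orientation: [3.127, -0.17, 0.01]
ft_force: [1.4, 0.7, -3.1]
width: 8.9
```

Run:
```python
from h import *
go([609,259,192],-6.5)
```

```text
t 4.5 pos [610.6 259.9 192.2] w 8.9 F [ 1.4  0.7 -3.1]
toolx [ 0.994 -0.108  0.007] toolz [ 0.006 -0.01  -1.   ]
shift cm [-0.15  0.1   0.02]
heading -6.2 turn(about tool z, down) 0.2923613455657943
```

Call:
arm_command([
  [[-0.65,0.03,0],-6],
  [[-0.65,0.03,0],-6],
  [[-0.65,0.03,0],-6],
  [[-0.65,0.03,0],-6],
  [[-0.65,0.03,0],-6],
])

```text
t: 5.0
ee_pos: [580.0, 252.4, 192.2]
orientation: [3.053, 0.673, 0.01]
ft_force: [2.4, -2.3, -2.3]
width: 8.4
```

```bash
cat >> h.py <<'E'
def hookstat(L=62.5,H=(607.4,196.4)):
    r,p,o=tf(); d=p[:2]-H; a=np.degrees(np.arctan2(d[1],d[0])); x=r.as_matrix()[:,0]
    print("t",round(o["t"],2),"pos",p.round(1),"r",np.hypot(*d).round(1),"hook a",round(a-83.5,1),"tool a",round(np.degrees(np.arctan2(x[1],x[0]))+6.5,1),"F",o["ft_force"].round(1),"w",round(o["width"],1))
E
python3 -c "
from h import *
hookstat()"
```

```text
t 5.0 pos [580.  252.4 192.2] r 62.4 hook a 32.5 tool a 31.4 F [ 2.4 -2.3 -2.3] w 8.4
```

Call:
arm_command([
  [[-0.65,0.03,0],-6],
  [[-0.65,0.03,0],-6],
  [[-0.65,0.03,0],-6],
  [[-0.65,0.03,0],-6],
  [[-0.65,0.03,0],-6],
  [[-0.65,0.03,0],-6],
  [[-0.65,0.03,0],-6],
  [[-0.65,0.03,0],-6],
])

```text
t: 5.8
ee_pos: [549.5, 211.3, 192.2]
orientation: [2.476, 1.896, 0.009]
ft_force: [4.3, 0.1, -5.1]
width: 8.9
```

```bash
python3 -c "
from h import *
hookstat()"
```

```text
t 5.8 pos [549.5 211.3 192.2] r 59.8 hook a 82.1 tool a 81.4 F [ 4.3  0.1 -5.1] w 8.9
```

Call:
arm_command([
  [[-0.55,-0.05,0],-4],
  [[-0.5,0,0],-3],
  [[-0.5,0,0],-2],
  [[-0.5,0,0],0],
])

```text
t: 6.2
ee_pos: [549.2, 206.0, 192.4]
orientation: [2.327, 2.098, 0.052]
ft_force: [0.8, 24.7, -8.6]
width: 9.1
```

```bash
python3 -c "
from h import *
hookstat()"
```

```text
t 6.2 pos [549.2 206.  192.4] r 58.9 hook a 87.1 tool a 90.6 F [ 0.8 24.7 -8.6] w 9.1
```

Call:
arm_command([
  [[0,0,0],0],
  [[0,0,0],0],
])

```text
t: 6.4
ee_pos: [549.3, 207.4, 192.2]
orientation: [2.326, 2.099, 0.054]
ft_force: [1.5, -1.9, -1.0]
width: 9.0
```

Call:
arm_command([
  [[0,0,0],0],
  [[0,0,0],0],
  [[0,0,0],0],
  [[0,0,-2],0],
  [[0,0,-4],0],
  [[0,0,-4],0],
  [[0,0,-2],0],
  [[0,-4,0],0],
  [[0,-5,0],0],
  [[0,-5,0],0],
], gripper=0.35)

```text
t: 7.4
ee_pos: [408.0, 218.2, 314.6]
orientation: [2.332, 2.09, 0.059]
ft_force: [-0.7, 0.5, 1.0]
width: 30.8
```

Run:
```python
from h import *
hookstat()
im=get_image("side"); crop(im,200,130,90,80,8,"side5.png")
im=get_image("top"); crop(im,160,150,90,80,8,"top5.png")
```

```text
t 7.4 pos [408.  218.2 314.6] r 200.6 hook a 90.3 tool a 90.2 F [-0.7  0.5  1. ] w 30.8
```

View pics/side5.png

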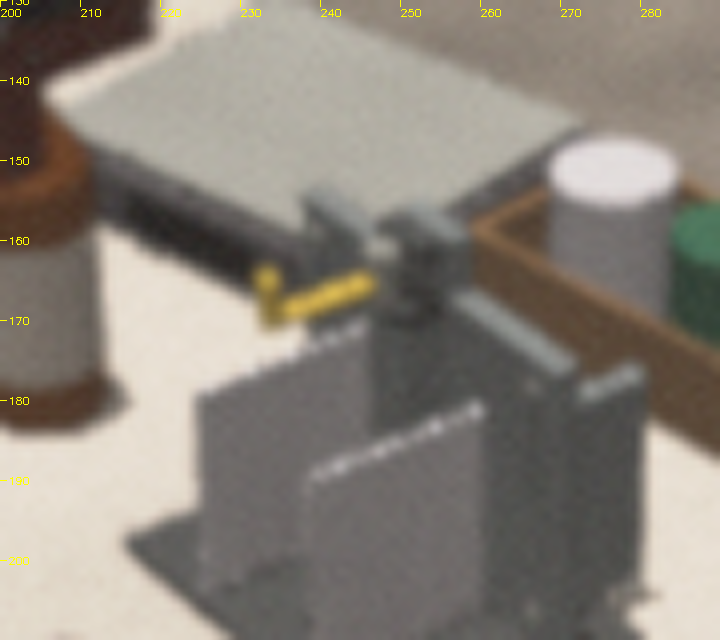

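View pics/top5.png

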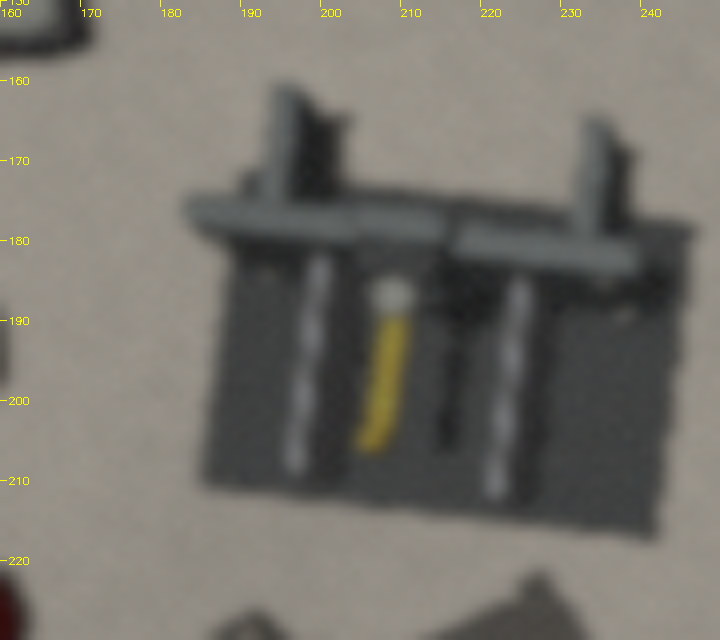

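Hook is fully out: pin top side (233,164), top (206,205). Now the arithmetic for the caddy.

Run:
```python
from h import *
print("pin",tri((233,163.5),(205.8,205.5)))
c=lying([515.7,-145.9,-1.416],[(12,0,140)])[0]; print(c)
go([c[0],c[1],120],8.9)
```

```text
pin (array([542.97337042, 205.69203777, 209.46828682]), array([-0.8,  0. ,  0.5, -0.6]))
[ 537.28504105 -284.22601347   12.        ]
t 7.5 pos [403.8 217.6 313.8] w 31.0 F [1.4 0.3 0.3]
toolx [0.106 0.994 0.02 ] toolz [ 0.03   0.017 -0.999]
shift cm [-48.86  18.05  18.95]
heading 83.9 turn(about tool z, down) 75.02079085727098
```

Call:
arm_command([
  [[-4.5,0,0],8.3],
  [[-4,0,0],8.3],
  [[0,0,0],8.3],
  [[0,0,0],8.3],
  [[0,0,0],8.3],
  [[0,0,0],8.3],
  [[0,0,0],8.3],
  [[0,0,0],8.3],
  [[0,0,0],8.3],
  [[0,0,0],0],
], gripper=0.85)

```text
t: 8.5
ee_pos: [392.6, 130.1, 316.1]
orientation: [-3.12, -0.19, -0.066]
ft_force: [-0.3, -0.4, 0.0]
width: 74.5
```

Run:
```python
from h import *
go([537.3,-284.2,150],8.9)
```

```text
t 8.5 pos [392.6 130.1 316.1] w 74.5 F [-0.3 -0.4  0. ]
toolx [0.992 0.121 0.043] toolz [ 0.041  0.018 -0.999]
shift cm [ 8.63 43.09 16.44]
heading 6.9 turn(about tool z, down) -1.9515298065577724
```

Call:
arm_command([
  [[0.9,4.3,1.5],-1.5],
  [[0.9,4.3,1.5],0],
  [[0.9,4.3,1.5],0],
  [[0.9,4.3,1.5],0],
  [[0.9,4.3,1.5],0],
  [[0.9,4.3,1.5],0],
  [[0.9,4.3,1.5],0],
  [[0.9,4.3,1.5],0],
  [[0.8,4.3,1.5],0],
  [[0.5,4.0,1.5],0],
  [[0,0,0],0],
  [[0,0,0],0],
])

```text
t: 9.7
ee_pos: [567.0, -293.3, 161.8]
orientation: [-3.111, -0.319, -0.086]
ft_force: [-0.3, 0.7, -0.2]
width: 74.8
```

Run:
```python
from h import *
go([537.3,-284.2,60],8.9)
im=get_image("side"); crop(im,285,215,90,75,8,"side6.png")
```

```text
t 9.7 pos [ 567.  -293.3  161.8] w 74.8 F [-0.3  0.7 -0.2]
toolx [0.978 0.202 0.056] toolz [ 0.053  0.019 -0.998]
shift cm [-3.29 -1.41 10.02]
heading 11.7 turn(about tool z, down) 2.7878489491501597
```

View pics/side6.png

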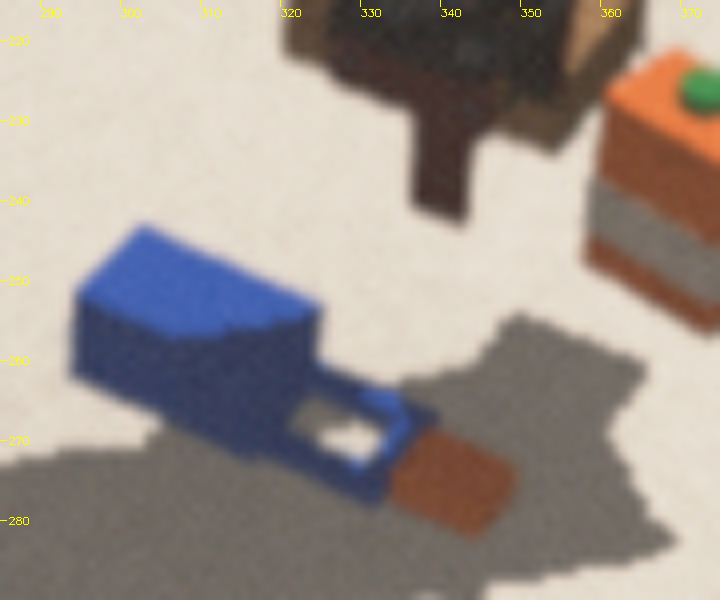

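Call:
arm_command([
  [[-1.1,-0.5,2],1.4],
  [[-1.1,-0.5,2],1.4],
  [[-1.0,-0.4,2],0],
  [[0,0,2],0],
  [[0,0,1.5],0],
  [[0,0,0],0],
  [[0,0,0],0],
])

```text
t: 10.45
ee_pos: [539.2, -276.9, 69.0]
orientation: [-3.118, -0.267, -0.096]
ft_force: [-0.2, 0.3, -0.0]
width: 74.5
```

Run:
```python
from h import *
go([537.3,-284.2,30],8.9)
im=get_image("side"); crop(im,285,215,90,75,8,"side7.png")
im=get_image("top"); crop(im,290,170,90,75,8,"top7.png")
```

```text
t 10.45 pos [ 539.2 -276.9   69. ] w 74.5 F [-0.2  0.3 -0. ]
toolx [0.984 0.17  0.062] toolz [ 0.06   0.016 -0.998]
shift cm [-0.55  0.71  3.87]
heading 9.8 turn(about tool z, down) 0.8829874622102949
```

View pics/side7.png

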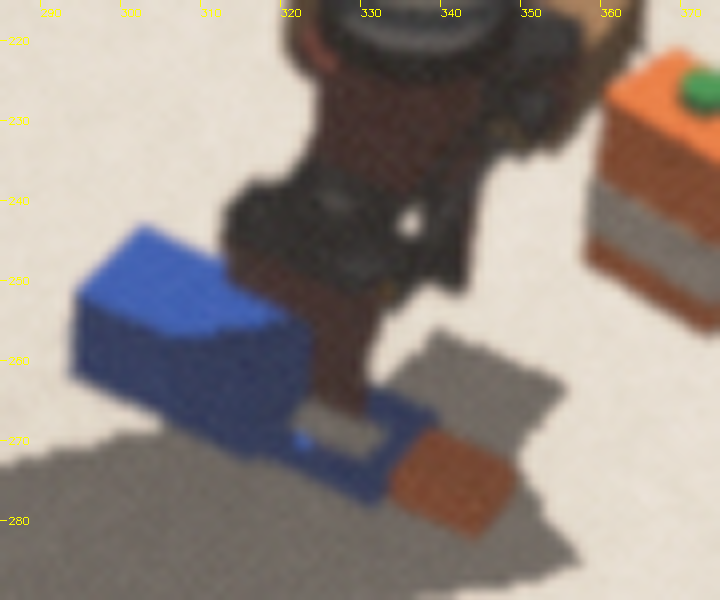

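View pics/top7.png

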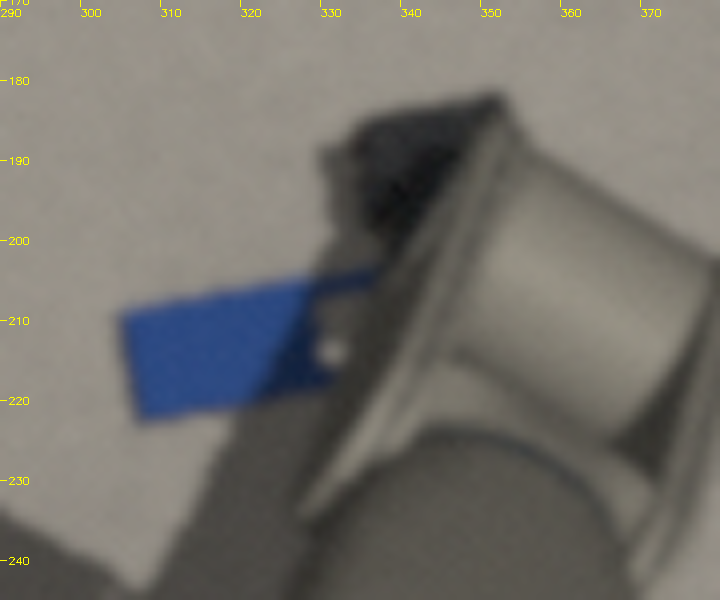

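Call:
arm_command([
  [[-0.3,0.35,0.5],0.5],
  [[-0.2,0.3,1],0.4],
  [[0,0,1],0],
  [[0,0,1],0],
  [[0,0,0],0],
  [[0,0,0],0],
])

```text
t: 11.15
ee_pos: [538.5, -285.6, 32.4]
orientation: [-3.122, -0.239, -0.1]
ft_force: [-1.0, -0.1, -0.3]
width: 74.6
```

Run:
```python
from h import *
go([537.3,-284.2,6],8.9)
```

```text
t 11.15 pos [ 538.5 -285.6   32.4] w 74.6 F [-1.  -0.1 -0.3]
toolx [0.986 0.152 0.064] toolz [ 0.063  0.014 -0.998]
shift cm [-0.27 -0.15  2.63]
heading 8.8 turn(about tool z, down) -0.14303174625109705
```

Call:
arm_command([
  [[-0.1,-0.1,1.0],0],
  [[0,0,1.0],0],
  [[0,0,0.5],0],
  [[0,0,0],0],
  [[0,0,0],0],
])

```text
t: 11.65
ee_pos: [538.9, -284.1, 4.8]
orientation: [-3.122, -0.24, -0.099]
ft_force: [0.5, -0.1, 1.1]
width: 75.0
```

Run:
```python
from h import *
go([537.3,-284.2,6],8.9)
im=get_image("side"); crop(im,285,215,90,75,8,"side8.png")
```

```text
t 11.65 pos [ 538.9 -284.1    4.8] w 75.0 F [ 0.5 -0.1  1.1]
toolx [0.986 0.152 0.064] toolz [ 0.062  0.014 -0.998]
shift cm [-0.16 -0.01 -0.13]
heading 8.8 turn(about tool z, down) -0.1267929193529227
```

View pics/side8.png

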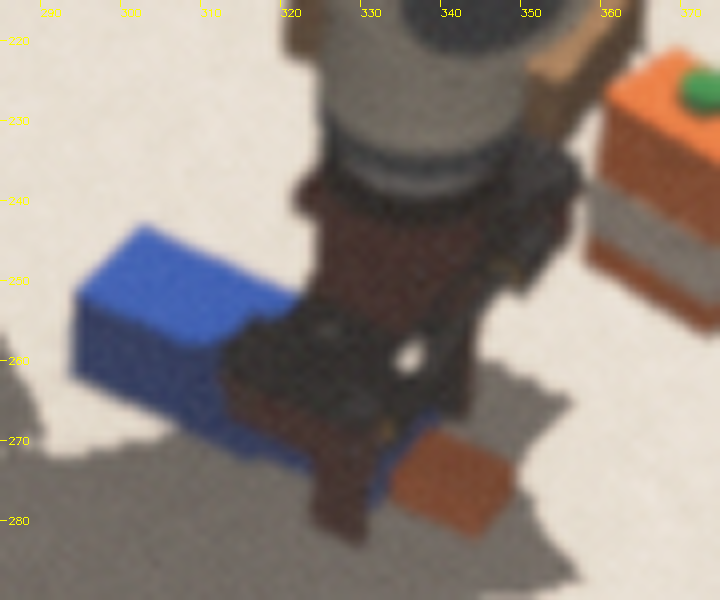

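Call:
arm_command([
  [[0,0,0],0],
  [[0,0,0],0],
  [[0,0,0],0],
  [[0,0,0],0],
], gripper=0.6)

```text
t: 12.1
ee_pos: [539.5, -284.4, 5.9]
orientation: [-3.122, -0.24, -0.102]
ft_force: [-0.1, 1.2, -1.2]
width: 53.7
```

Run:
```python
from h import *
go([537.3,-284.2,6],8.9)
```

```text
t 12.1 pos [ 539.5 -284.4    5.9] w 53.7 F [-0.1  1.2 -1.2]
toolx [0.986 0.152 0.065] toolz [ 0.064  0.013 -0.998]
shift cm [-0.22 -0.05 -0.02]
heading 8.8 turn(about tool z, down) -0.12635813480403613
```

Call:
arm_command([
  [[0,0,-1],0],
  [[0,-0.1,-1],0],
  [[0,-0.2,-1],0],
  [[0,-0.2,-1],0],
  [[0,0,0],0],
])

```text
t: 12.6
ee_pos: [535.8, -279.7, 49.7]
orientation: [-3.123, -0.24, -0.102]
ft_force: [-0.2, -0.4, -3.3]
width: 53.7
```

Run:
```python
from h import *
go([537.3,-284.2,40],8.9)
im=get_image("side"); crop(im,285,215,90,75,8,"side9.png")
```

```text
t 12.6 pos [ 535.8 -279.7   49.7] w 53.7 F [-0.2 -0.4 -3.3]
toolx [0.986 0.152 0.065] toolz [ 0.064  0.013 -0.998]
shift cm [0.02 0.47 0.98]
heading 8.8 turn(about tool z, down) -0.11119569938158236
```

View pics/side9.png

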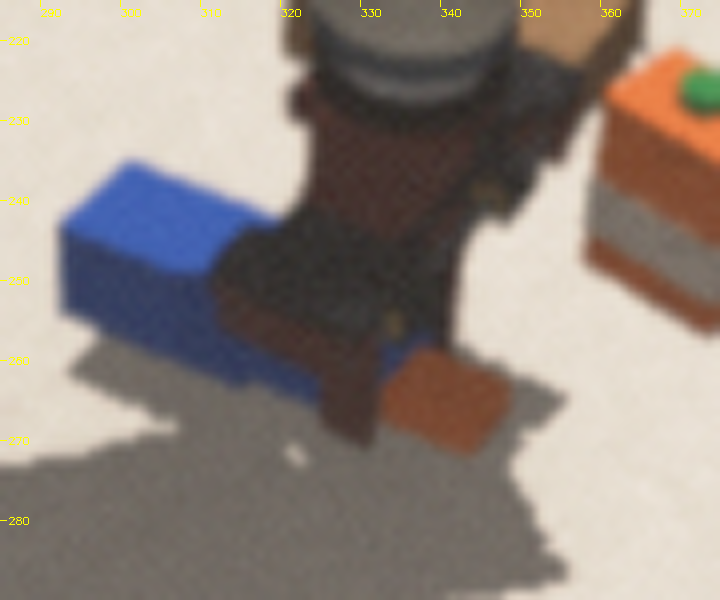

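It lifted rigidly without pivoting. I lower it a bit and ease the grip in small steps so it can swing about the jaw axis.

Call:
arm_command([
  [[0,0,1],0],
  [[0,0,0.8],0],
  [[0,0,0],0],
], gripper=0.61)

```text
t: 12.95
ee_pos: [537.4, -279.7, 30.0]
orientation: [-3.123, -0.239, -0.103]
ft_force: [0.7, -1.1, -0.2]
width: 54.0
```

Run:
```python
from h import *
go([537.3,-284.2,40],8.9)
im=get_image("side"); crop(im,285,215,90,75,8,"side10.png")
```

```text
t 12.95 pos [ 537.4 -279.7   30. ] w 54.0 F [ 0.7 -1.1 -0.2]
toolx [0.986 0.152 0.066] toolz [ 0.065  0.012 -0.998]
shift cm [-0.01  0.44 -1.  ]
heading 8.8 turn(about tool z, down) -0.1395873471916076
```

View pics/side10.png

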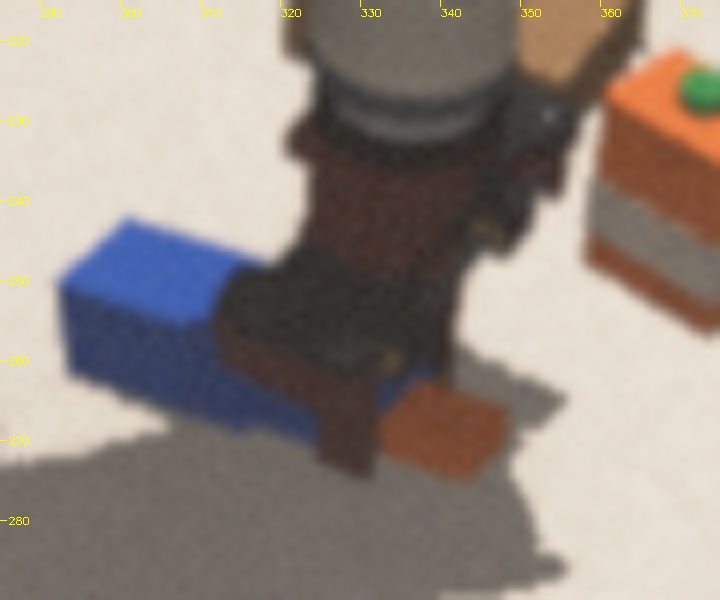

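Easing to 0.61 let it tilt, bottom on the table. I raise along an arc at this light grip.

Call:
arm_command([
  [[0,-0.4,-1.2],0],
  [[0,-0.4,-1.2],0],
  [[0,-0.6,-1.0],0],
  [[0,-0.6,-1.0],0],
  [[0,0,0],0],
])

```text
t: 13.5
ee_pos: [530.1, -258.2, 77.7]
orientation: [-3.122, -0.24, -0.1]
ft_force: [0.3, 0.4, -1.9]
width: 54.1
```

Run:
```python
from h import *
go([537.3,-284.2,40],8.9)
im=get_image("side"); crop(im,275,205,90,75,8,"side11.png")
```

```text
t 13.5 pos [ 530.1 -258.2   77.7] w 54.1 F [ 0.3  0.4 -1.9]
toolx [0.986 0.152 0.064] toolz [ 0.063  0.014 -0.998]
shift cm [0.07 2.69 3.77]
heading 8.8 turn(about tool z, down) -0.11685900230507684
```

View pics/side11.png

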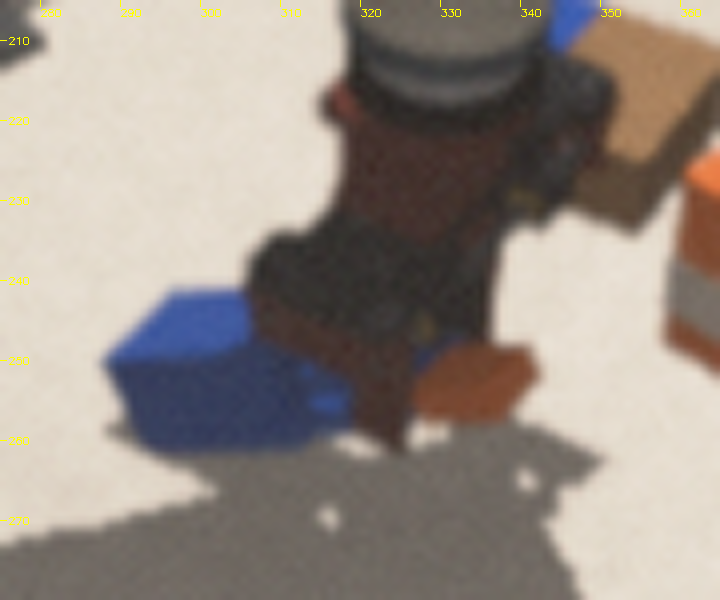

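Call:
arm_command([
  [[0,-0.8,-1.0],0],
  [[0,-0.8,-0.9],0],
  [[0,-0.9,-0.8],0],
  [[0,0,0],0],
], gripper=0.612)

```text
t: 13.95
ee_pos: [523.8, -231.7, 106.5]
orientation: [-3.122, -0.239, -0.099]
ft_force: [-1.0, 0.5, -1.9]
width: 53.4
```

Run:
```python
from h import *
go([537.3,-284.2,40],8.9)
im=get_image("side"); crop(im,265,200,90,75,8,"side12.png")
```

```text
t 13.95 pos [ 523.8 -231.7  106.5] w 53.4 F [-1.   0.5 -1.9]
toolx [0.986 0.152 0.064] toolz [ 0.063  0.014 -0.998]
shift cm [0.11 5.43 6.65]
heading 8.8 turn(about tool z, down) -0.1338309201708796
```

View pics/side12.png

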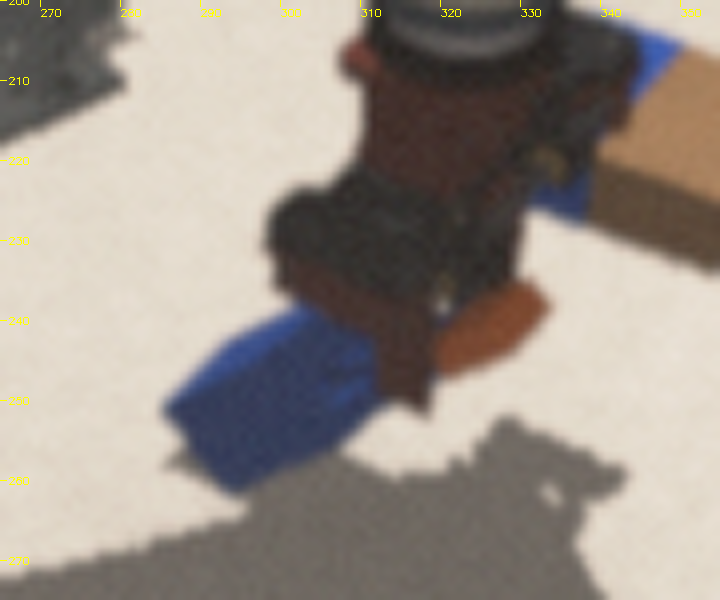

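Call:
arm_command([
  [[0,-0.9,-0.8],0],
  [[0,-1.0,-0.7],0],
  [[0,-1.1,-0.6],0],
  [[0,-1.1,-0.5],0],
  [[0,0,0],0],
])

```text
t: 14.5
ee_pos: [514.5, -188.1, 133.7]
orientation: [-3.121, -0.239, -0.097]
ft_force: [-0.4, -0.5, -0.8]
width: 53.8
```

Run:
```python
from h import *
go([537.3,-284.2,40],8.9)
im=get_image("side"); crop(im,250,190,90,75,8,"side13.png")
```

```text
t 14.5 pos [ 514.5 -188.1  133.7] w 53.8 F [-0.4 -0.5 -0.8]
toolx [0.986 0.152 0.062] toolz [ 0.061  0.015 -0.998]
shift cm [0.2  9.89 9.35]
heading 8.8 turn(about tool z, down) -0.14735721730596651
```

View pics/side13.png

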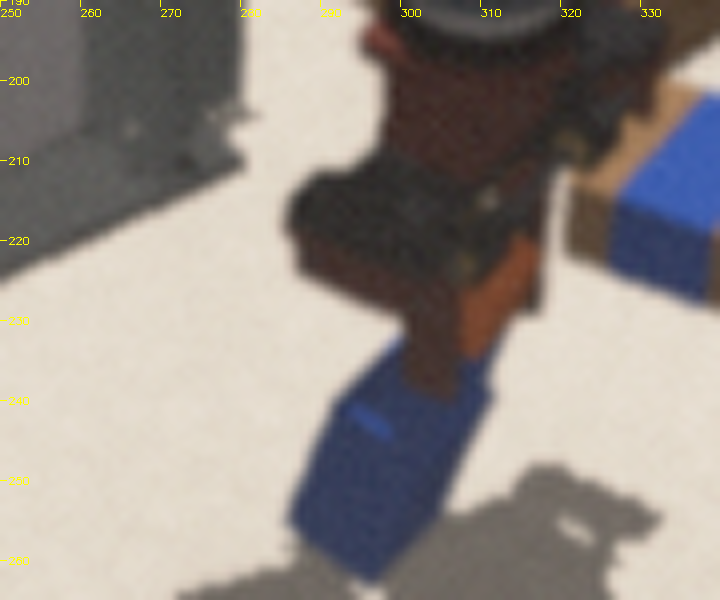

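Call:
arm_command([
  [[0,-1.1,-0.5],0],
  [[0,-1.1,-0.4],0],
  [[0,-1.1,-0.3],0],
  [[0,-0.8,-0.1],0],
  [[0,0,0],0],
])

```text
t: 15.05
ee_pos: [506.7, -144.7, 147.4]
orientation: [-3.121, -0.239, -0.096]
ft_force: [0.0, 0.3, -2.6]
width: 54.1
```

Run:
```python
from h import *
go([537.3,-284.2,40],8.9)
im=get_image("side"); crop(im,240,180,90,75,8,"side14.png")
```

```text
t 15.05 pos [ 506.7 -144.7  147.4] w 54.1 F [ 0.   0.3 -2.6]
toolx [0.986 0.152 0.062] toolz [ 0.06   0.015 -0.998]
shift cm [ 0.24 14.31 10.7 ]
heading 8.7 turn(about tool z, down) -0.16201508353273653
```

View pics/side14.png

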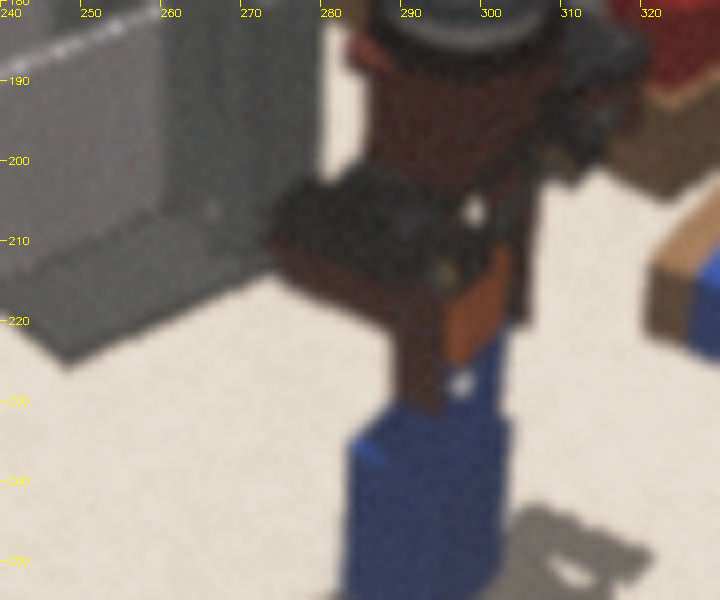

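Call:
arm_command([
  [[0,0,0.4],0],
  [[0,0,0.4],0],
  [[0,0,0],0],
])

```text
t: 15.4
ee_pos: [507.7, -145.5, 138.5]
orientation: [-3.121, -0.239, -0.097]
ft_force: [0.5, 0.0, -1.6]
width: 54.0
```

Run:
```python
from h import *
go([537.3,-284.2,40],8.9)
im=get_image("side"); crop(im,260,195,90,75,8,"side15.png")
```

```text
t 15.4 pos [ 507.7 -145.5  138.5] w 54.0 F [ 0.5  0.  -1.6]
toolx [0.986 0.152 0.062] toolz [ 0.061  0.014 -0.998]
shift cm [ 0.21 14.21  9.82]
heading 8.7 turn(about tool z, down) -0.16737027746552258
```

View pics/side15.png

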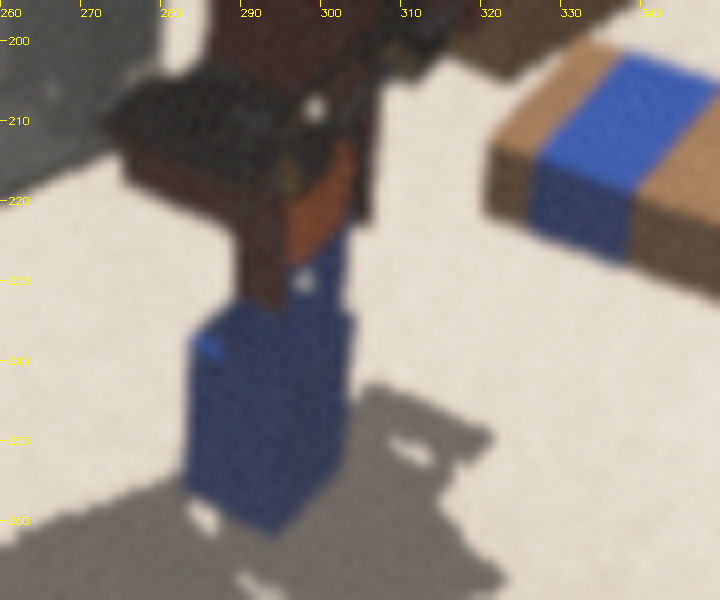

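Call:
arm_command([
  [[0,0,0.4],0],
  [[0,0,0.4],0],
  [[0,0,0],0],
])

```text
t: 15.75
ee_pos: [513.9, -147.6, 134.2]
orientation: [-3.125, -0.237, -0.115]
ft_force: [-0.1, 1.0, -1.8]
width: 53.8
```

Call:
arm_command([
  [[0,0,0.3],0],
  [[0,0,0.3],0],
  [[0,0,0],0],
])

```text
t: 16.05
ee_pos: [519.4, -149.7, 132.8]
orientation: [-3.129, -0.236, -0.131]
ft_force: [-0.1, -0.7, -2.1]
width: 54.2
```

Run:
```python
from h import *
go([537.3,-284.2,40],8.9)
im=get_image("side"); crop(im,260,195,90,75,8,"side16.png")
```

```text
t 16.05 pos [ 519.4 -149.7  132.8] w 54.2 F [-0.1 -0.7 -2.1]
toolx [0.985 0.15  0.083] toolz [ 0.083  0.007 -0.997]
shift cm [-1.02 13.52  9.3 ]
heading 8.7 turn(about tool z, down) -0.24830126318084922
```

View pics/side16.png

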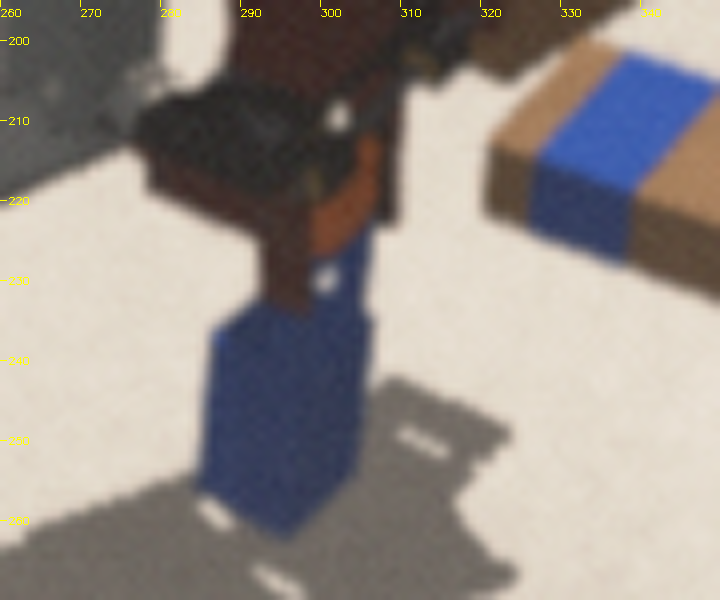

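Run:
```python
from h import *
o=get_obs(); print(o["qpos"].round(3),o["joint_torque"].round(1),o["ft_force"],o["moment"])
for uv in [(295.5,262),(284.5,256.5),(304.5,254)]: print(onz("side",uv,0))
im=get_image("side");cv2.imwrite("pics/side16f.png",cv2.cvtColor(im,cv2.COLOR_RGB2BGR))
```

```text
[-0.322  0.398  1.933  0.05   0.734 -0.508] [  0.2 -47.4 -21.    0.2  -0.1   0. ] [-0.13604613 -0.40956863 -1.32480087] [-0.19218235  0.07709354 -0.04944767]
[ 495.61589868 -155.22002898]
[ 489.42012767 -109.9222286 ]
[ 547.71345411 -149.52567574]
```

View pics/side16f.png

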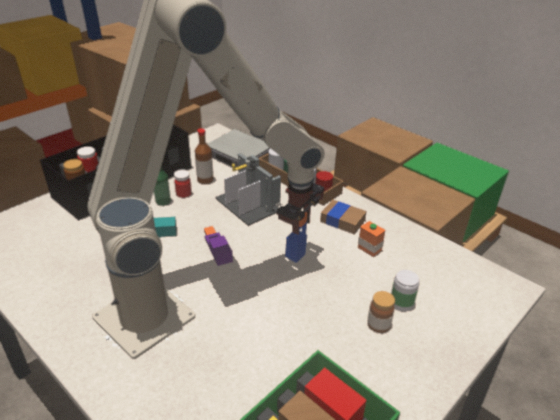

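The caddy now stands on the table nearly upright; tool lean is about 0.08 rad. I release it here and back off upward.

Call:
arm_command([
  [[0,0,0],0],
  [[0,0,0],0],
  [[0,0,0],0],
], gripper=0.64)

```text
t: 16.45
ee_pos: [519.0, -149.5, 131.7]
orientation: [-3.128, -0.235, -0.13]
ft_force: [1.1, -0.2, 0.3]
width: 56.4
```

Run:
```python
from h import *
go([537.3,-284.2,40],8.9)
im=get_image("side"); crop(im,260,195,90,75,8,"side17.png")
```

```text
t 16.45 pos [ 519.  -149.5  131.7] w 56.4 F [ 1.1 -0.2  0.3]
toolx [0.985 0.149 0.083] toolz [ 0.082  0.008 -0.997]
shift cm [-0.96 13.55  9.18]
heading 8.6 turn(about tool z, down) -0.2814418980408959
```

View pics/side17.png

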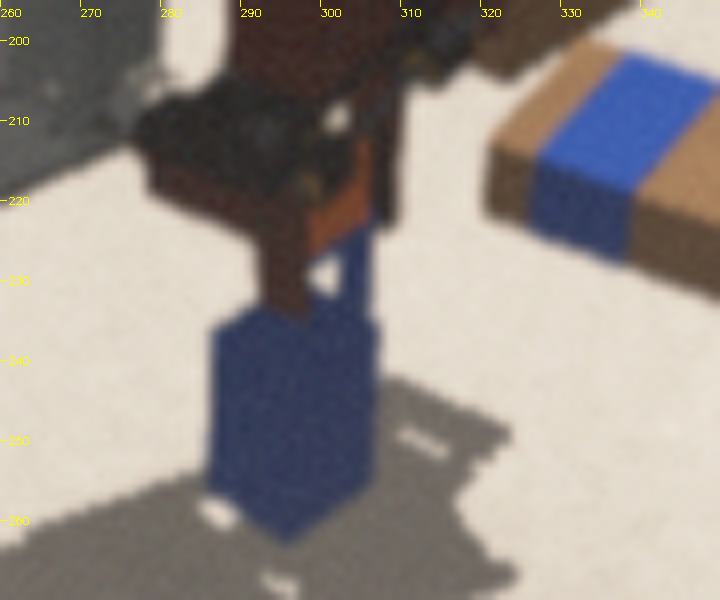

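Call:
arm_command([
  [[0,0,0],0],
  [[0,0,0],0],
  [[0.16,0,-2],0],
  [[0.16,0,-2],0],
  [[0.16,0,-2],0],
  [[0.16,0,-2],0],
  [[0,0,0],0],
], gripper=0.85)

```text
t: 17.2
ee_pos: [516.7, -148.6, 212.4]
orientation: [-3.127, -0.235, -0.121]
ft_force: [-0.1, -0.1, -0.0]
width: 74.5
```

Run:
```python
from h import *
go([537.3,-284.2,40],8.9)
im=get_image("side"); crop(im,260,185,90,80,8,"side18.png")
im=get_image("top"); crop(im,260,165,90,75,8,"top18.png")
```

```text
t 17.2 pos [ 516.7 -148.6  212.4] w 74.5 F [-0.1 -0.1 -0. ]
toolx [0.986 0.149 0.077] toolz [ 0.076  0.01  -0.997]
shift cm [-1.32 13.68 17.22]
heading 8.6 turn(about tool z, down) -0.28378339751819226
```

View pics/side18.png

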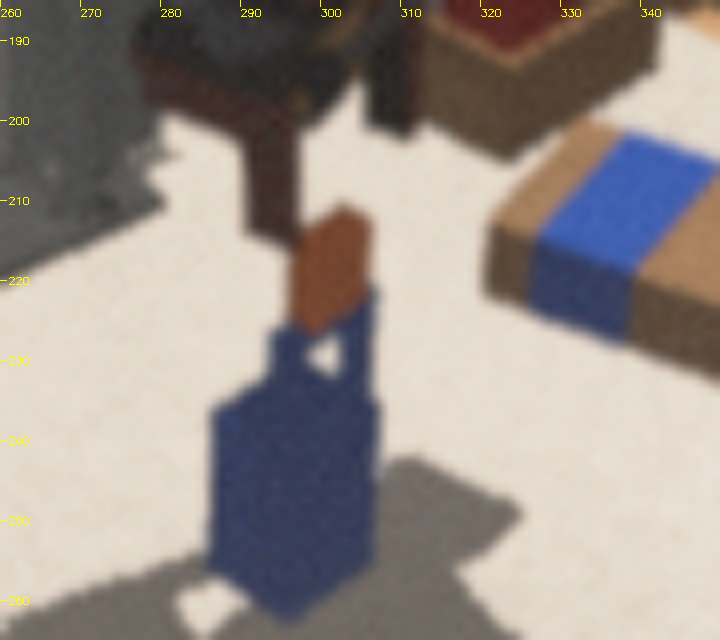

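View pics/top18.png

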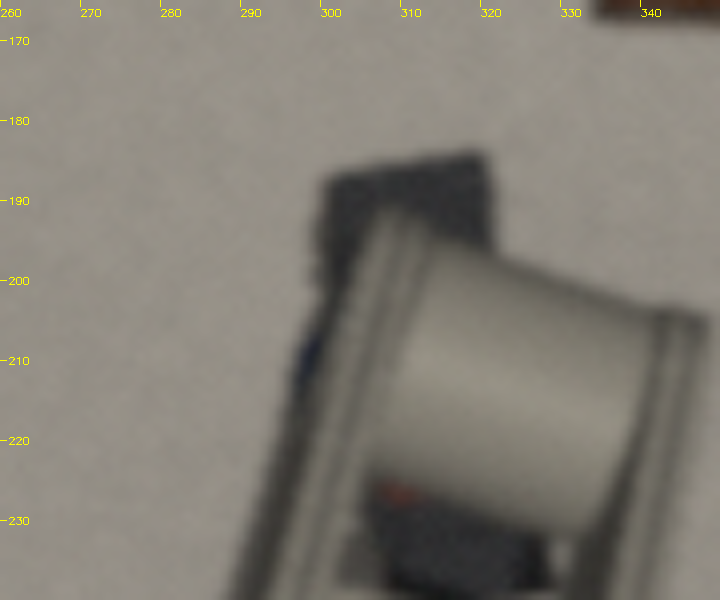

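Caddy stands free: base corner (295.5,262), block top at (303,211). I fit its pose for the fresh hold.

Run:
```python
from h import *
obs=[((24,-27,0),(295.7,262)),((-24,-27,0),(286,256.5)),((24,27,0),(306.3,256)),((-24,-27,90),(286.3,236)),((24,27,90),(307.3,235.3)),((22,-17,148),(298.3,226.5)),((22,17,190),(306,213)),((4,17,190),(302.5,210.3))]
f=lambda q:np.concatenate([(proj("side",station(q,X))-uv).ravel() for X,uv in obs])
r=least_squares(f,[515,-140,-1.416],loss="soft_l1"); q=r.x; print(q, f(q).round(1).reshape(-1,2).tolist())
g=station(q,[(13,0,169)])[0]; print("grip",g)
go([g[0],g[1],155],np.degrees(q[2])+90)
```

```text
[ 518.50701215 -135.22953354   -1.59658691] [[-0.4, 1.1], [-0.8, -0.3], [-0.1, -0.2], [-0.4, -0.2], [0.3, 0.2], [0.5, 0.6], [0.7, -0.7], [0.1, -0.4]]
grip [ 518.17177175 -148.22521028  169.        ]
t 17.3 pos [ 515.1 -148.1  209.9] w 74.6 F [-0.2 -1.7  0.2]
toolx [0.986 0.149 0.073] toolz [ 0.073  0.011 -0.997]
shift cm [-0.1   0.06  5.5 ]
heading 8.6 turn(about tool z, down) 10.08897139063508
```

Run:
```python
from h import *
obs=[((24,-27,0),(295.7,262)),((-24,-27,0),(286,256.5)),((24,27,0),(306.3,256)),((-24,-27,90),(286.3,236)),((24,27,90),(307.3,235.3)),((22,-17,148),(298.3,226.5)),((22,17,190),(306,213)),((4,17,190),(302.5,210.3))]
for th in (-1.42,-1.5,-1.6):
  f=lambda q:np.concatenate([(proj("side",station([q[0],q[1],th],X))-uv).ravel() for X,uv in obs])
  r=least_squares(f,[515,-140]); print(th,r.x,r.cost, f(r.x).round(1).reshape(-1,2).tolist())
```

```text
-1.42 [ 517.19738306 -134.95921034] 8.013805097025857 [[1.1, 1.3], [-0.9, 1.1], [-0.7, -1.3], [-0.4, 1.2], [-0.4, -0.9], [1.6, 0.6], [0.4, -1.4], [-0.8, -0.7]]
-1.5 [ 517.87595316 -134.98438495] 3.923164984826469 [[0.4, 1.2], [-0.9, 0.4], [-0.4, -0.8], [-0.4, 0.5], [-0.0, -0.4], [1.1, 0.6], [0.5, -1.1], [-0.4, -0.6]]
-1.6 [ 518.72540645 -135.09036563] 2.1263072719633103 [[-0.4, 1.1], [-0.8, -0.4], [-0.1, -0.2], [-0.4, -0.2], [0.3, 0.1], [0.5, 0.6], [0.7, -0.7], [0.1, -0.4]]
```

Call:
arm_command([
  [[0,0,1.5],6],
  [[0,0,1.5],0],
  [[-0.05,0.05,1.5],0],
  [[0,0,0.8],0],
  [[0,0,0],0],
  [[0,0,0],0],
])

```text
t: 17.9
ee_pos: [514.5, -146.8, 148.8]
orientation: [-3.127, -0.064, -0.099]
ft_force: [0.2, -0.0, 0.2]
width: 74.5
```

Run:
```python
from h import *
go([518,-148,155],1)
im=get_image("side"); crop(im,260,185,90,80,8,"side19.png")
```

```text
t 17.9 pos [ 514.5 -146.8  148.8] w 74.5 F [ 0.2 -0.   0.2]
toolx [0.997 0.041 0.064] toolz [ 0.063  0.014 -0.998]
shift cm [ 0.38  0.13 -0.6 ]
heading 2.3 turn(about tool z, down) 1.3361677030018768
```

View pics/side19.png

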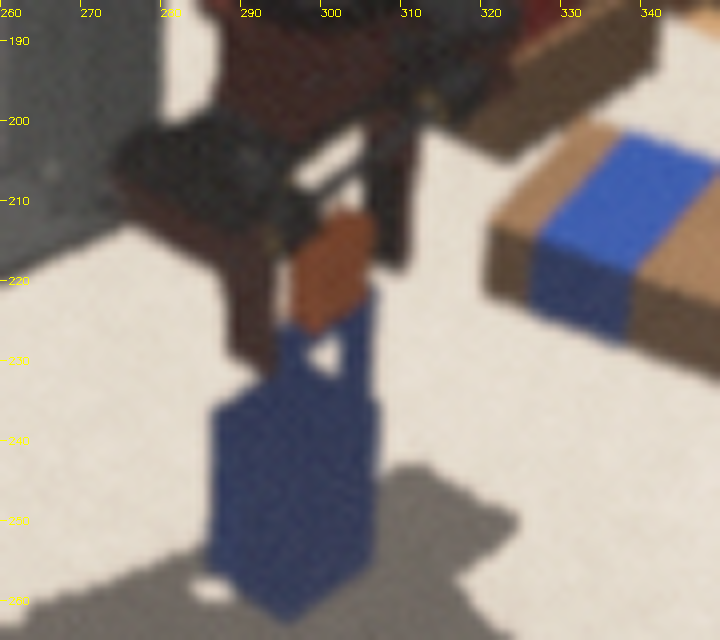

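Call:
arm_command([
  [[0.35,0.1,-0.7],1],
  [[0,0,0],0],
  [[0,0,0],0],
])

```text
t: 18.25
ee_pos: [518.9, -148.1, 158.3]
orientation: [-3.128, -0.035, -0.104]
ft_force: [0.2, 0.9, 0.3]
width: 74.6
```

Call:
arm_command([
  [[0,0,0],0],
  [[0,0,0],0],
  [[0,0,0],0],
  [[0,0,0],0],
  [[0,0,0],0],
  [[0,0,0],0],
], gripper=0.3)

```text
t: 18.85
ee_pos: [519.0, -148.3, 159.3]
orientation: [-3.128, -0.035, -0.105]
ft_force: [-1.3, -0.9, 4.0]
width: 35.1
```

Run:
```python
from h import *
go([518,-148,155],1)
im=get_image("side"); crop(im,260,185,90,80,8,"side20.png")
```

```text
t 18.85 pos [ 519.  -148.3  159.3] w 35.1 F [-1.3 -0.9  4. ]
toolx [0.997 0.022 0.067] toolz [ 0.067  0.012 -0.998]
shift cm [-0.13 -0.03  0.42]
heading 1.3 turn(about tool z, down) 0.2719391085210816
```

View pics/side20.png

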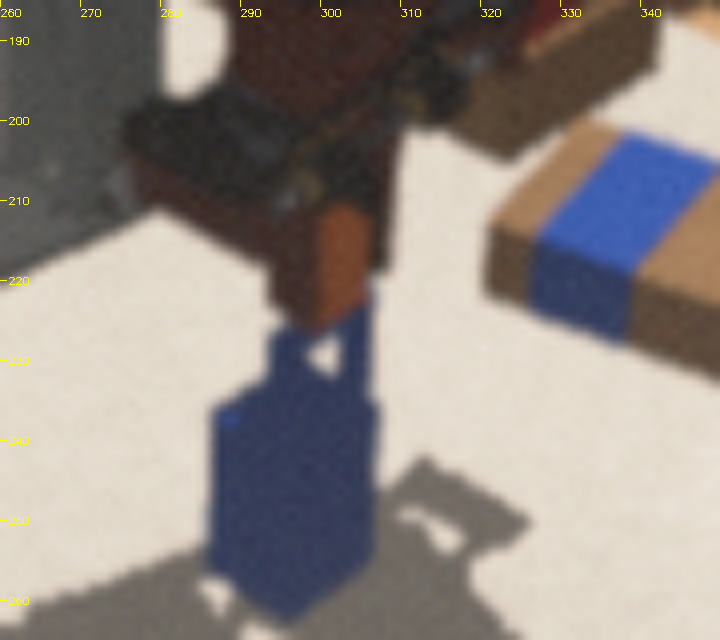

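Fresh hold on the block (width 35). Close firmly and lift.

Call:
arm_command([
  [[0,0,0],0],
  [[0,0,0],0],
  [[0,0,-1],0],
  [[0.1,0,-1.5],0],
  [[0.1,0,-1.5],0],
  [[0.1,0,-2],0],
  [[0.1,0,-2],0],
  [[0.1,0,-2],0],
  [[0,0,0],0],
], gripper=0.2)

```text
t: 19.8
ee_pos: [516.1, -148.7, 263.6]
orientation: [-3.126, -0.034, -0.102]
ft_force: [0.4, -0.7, -2.4]
width: 33.8
```

Run:
```python
from h import *
print(onz("top",(248,260),48))
go([453,217.5,260],83.5)
im=get_image("side"); crop(im,250,165,90,80,8,"side21.png")
```

```text
[350.61266082  74.65481263]
t 19.8 pos [ 516.1 -148.7  263.6] w 33.8 F [ 0.4 -0.7 -2.4]
toolx [0.998 0.021 0.065] toolz [ 0.065  0.014 -0.998]
shift cm [ -5.55 -36.74   0.47]
heading 1.2 turn(about tool z, down) -82.2808802309155
```

View pics/side21.png

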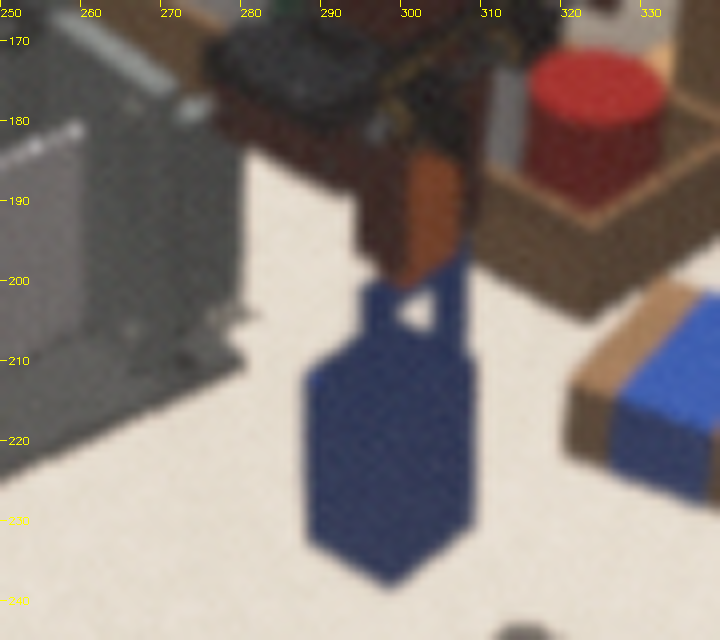

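Call:
arm_command([
  [[-0.5,-1.5,0],0],
  [[-0.6,-3,0],0],
  [[-0.6,-3,0],0],
  [[-0.6,-3,0],0],
  [[-0.6,-3,0],0],
  [[-0.6,-3,0],0],
  [[-0.6,-3,0],0],
  [[-0.6,-3,0],0],
  [[-0.6,-3,0],0],
  [[-0.6,-3,0],0],
  [[-0.6,-3,0],0],
  [[0,-1.5,0],0],
  [[0,0,0],0],
])

```text
t: 21.15
ee_pos: [421.4, 199.1, 246.4]
orientation: [-3.126, -0.03, -0.051]
ft_force: [-0.4, -0.3, -2.2]
width: 34.0
```

Call:
arm_command([
  [[0,0,0],-7],
  [[0,0,0],-7],
  [[0,0,0],-7],
  [[0,0,0],-7],
  [[0,0,0],-7],
  [[0,0,0],-7],
  [[0,0,0],-7],
  [[0,0,0],-7],
  [[0,0,0],-7],
  [[0,0,0],-6],
  [[0,0,0],0],
])

```text
t: 22.25
ee_pos: [407.7, 191.7, 234.9]
orientation: [2.526, 1.865, 0.018]
ft_force: [-0.3, 0.1, -2.8]
width: 34.0
```

Run:
```python
from h import *
go([453,217.5,260],83.5)
im=get_image("side"); cv2.imwrite("pics/side22.png",cv2.cvtColor(im,cv2.COLOR_RGB2BGR))
```

```text
t 22.25 pos [407.7 191.7 234.9] w 34.0 F [-0.3  0.1 -2.8]
toolx [0.294 0.956 0.008] toolz [ 0.011  0.005 -1.   ]
shift cm [ 3.82  3.59 -2.45]
heading 72.9 turn(about tool z, down) -10.608742363746657
```

View pics/side22.png

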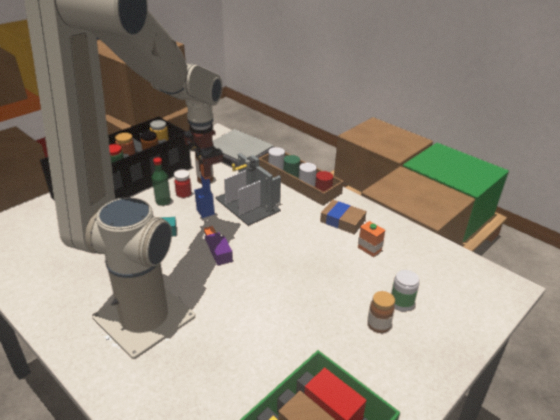

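Call:
arm_command([
  [[1,0.7,-0.6],-5],
  [[1,0.9,-0.6],-5],
  [[1,1,-0.2],-1],
  [[0.3,0.5,0],0],
  [[0,0,0],0],
])

```text
t: 22.8
ee_pos: [443.8, 217.2, 247.3]
orientation: [2.349, 2.084, 0.01]
ft_force: [0.2, 0.0, -2.2]
width: 33.9
```

Run:
```python
from h import *
go([453,217.5,240],83.5)
im=get_image("side"); crop(im,180,130,95,80,8,"side23.png")
im=get_image("top"); crop(im,165,160,90,75,8,"top23.png")
```

```text
t 22.8 pos [443.8 217.2 247.3] w 33.9 F [ 0.2  0.  -2.2]
toolx [0.119 0.993 0.004] toolz [ 0.006  0.003 -1.   ]
shift cm [0.14 0.91 0.74]
heading 83.2 turn(about tool z, down) -0.3351991226662818
```

View pics/side23.png

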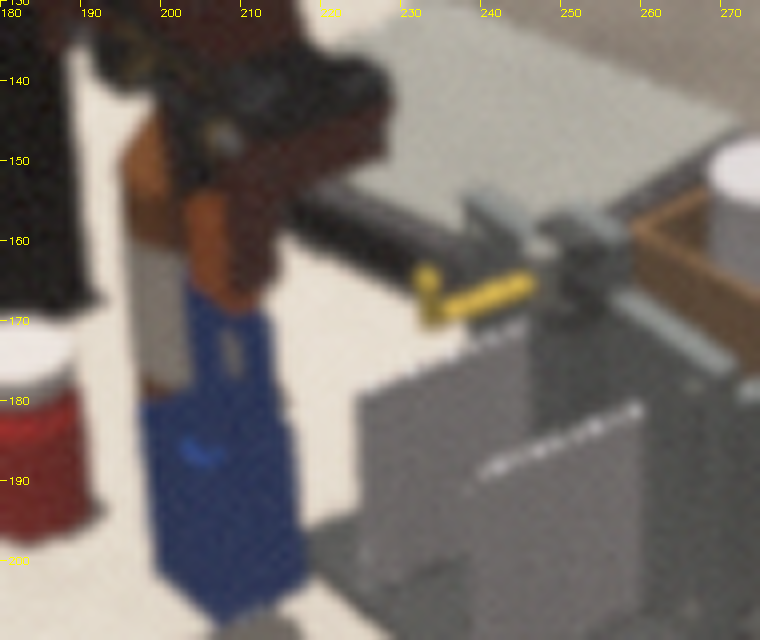

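View pics/top23.png

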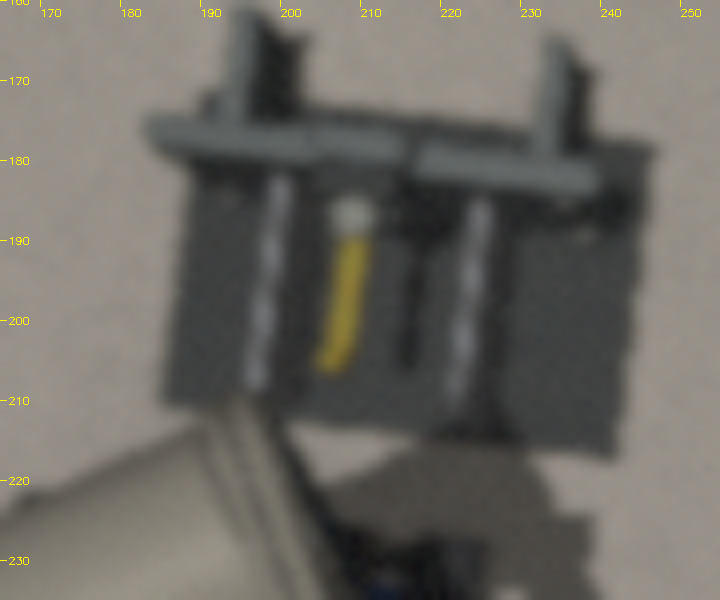

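```bash
cat >> h.py <<'E'
def fit6(obs,x0):
    """obs [(cam,X,uv)], pose x,y,z,yaw,roll(about x),pitch(about y)"""
    def tr(q,X):
        return R.from_euler("ZXY",[q[3],q[4],q[5]]).apply(np.atleast_2d(np.asarray(X,float)))+q[:3]
    x0=np.array(x0,float)
    def f(q): return np.concatenate([(proj(n,tr(q,X))-uv).ravel() for n,X,uv in obs]+[(q[3:]-x0[3:])/.08, (q[:3]-x0[:3])/20])
    r=least_squares(f,x0,loss="soft_l1",x_scale=[1,1,1,.01,.01,.01]); return r.x,f(r.x)[:-6].round(1).reshape(-1,2),lambda X:tr(r.x,X)
E
python3 - <<'E'
from h import *
c=P["side"]; print("cam",-R.from_rotvec(c["rvec"]).inv().apply(c["tvec"]))
p=tf()[1]
obs=[("side",X,uv) for X,uv in [((-24,-27,0),(207.7,208.2)),((24,-27,0),(219,202)),((-24,27,0),(200,201.5)),((24,-27,90),(216,183.3)),((-24,27,90),(197.6,180)),((4,-17,148),(208.5,169.3)),((6,27,148),(202.7,163)),((4,17,148),(203.6,166))]]
q,res,tr=fit6(obs,[p[0]-13,p[1],p[2]-158.5,-.12,0,0])
print(q.round(3)); print(res.tolist()); print("eye",tr((12,0,136)),"grip",tr((13,0,169)),"TCP",p)
E
```

```text
cam [ -505.84130021 -1008.61713074  1189.06449027]
[ 4.38117e+02  2.16910e+02  8.72770e+01 -1.54000e-01  0.00000e+00
 -4.80000e-02]
[[-0.1, -0.0], [0.1, 1.1], [-0.2, -0.5], [0.8, -0.8], [-0.7, 0.5], [0.2, 0.1], [-0.1, 0.6], [-0.1, -0.9]]
eye [[443.4637856  216.01379711 223.69755407]] grip [[442.87407372 216.08852619 256.70735042]] TCP [442.9852052  216.77917478 247.1993977 ]
```

Call:
arm_command([
  [[0.15,1.5,0.3],-0.3],
  [[0,1.5,0.4],0],
  [[0,1.5,0.3],0],
  [[0,1.5,0],0],
  [[0,0.5,0],0],
  [[0,0,0],0],
])

```text
t: 23.5
ee_pos: [513.6, 209.0, 235.4]
orientation: [2.346, 2.088, 0.007]
ft_force: [0.8, -0.4, -1.8]
width: 34.1
```

Run:
```python
from h import *
go([520,210,237],83.5)
im=get_image("side"); crop(im,190,130,95,80,8,"side24.png")
im=get_image("top"); crop(im,165,160,90,75,8,"top24.png")
```

```text
t 23.5 pos [513.6 209.  235.4] w 34.1 F [ 0.8 -0.4 -1.8]
toolx [0.116 0.993 0.003] toolz [ 0.004  0.002 -1.   ]
shift cm [ 0.18  0.63 -0.16]
heading 83.3 turn(about tool z, down) -0.15054444115521903
```

View pics/side24.png

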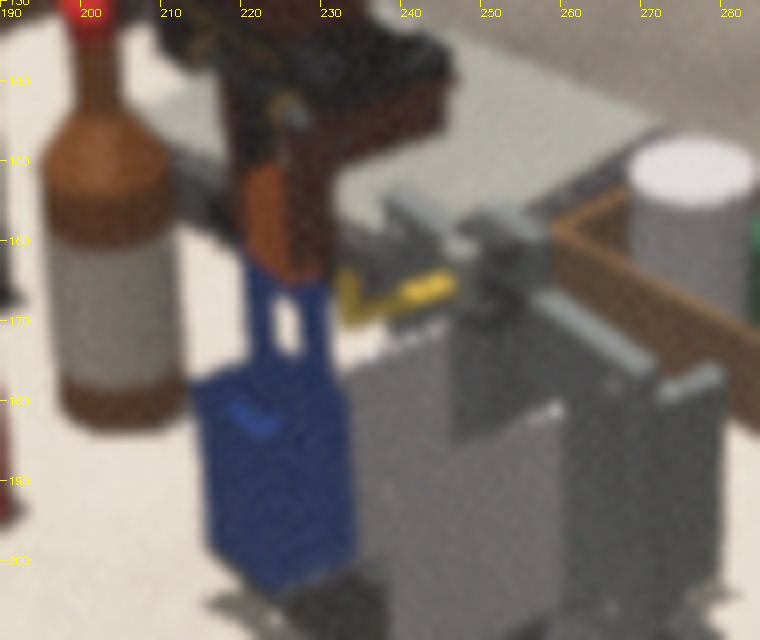

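View pics/top24.png

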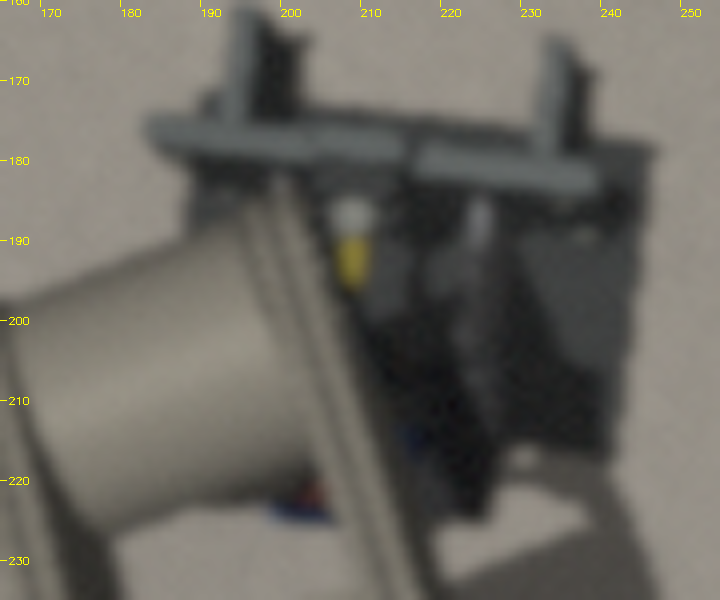

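Run:
```python
from h import *
p=tf()[1]
obs=[("side",X,uv) for X,uv in [((-24,-27,0),(224,203.8)),((24,-27,0),(234.6,199)),((-24,27,0),(216,198.7)),((24,-27,90),(233,178)),((-24,27,90),(213.5,178.3)),((4,-17,148),(225.7,165.5)),((6,27,148),(220.3,162.5)),((4,17,148),(221.2,162.8))]]
q,res,tr=fit6(obs,[p[0]-13,p[1],p[2]-158.5,-.12,0,0])
print(q.round(3)); print(res.tolist()); e=tr((12,0,136))[0]; print("eye",e,"TCP",p)
print("pin top side px",proj("side",[[545.8,205,206],[547,207,206]]))
# line offset: station y of eye relative to pin estimates
n=np.array([.114,.9935]); 
for pin in [(545.8,203.4),(543,205.7),(549,207)]: d=e[:2]-pin; print(pin,"lat",(d@n).round(1),"along",(d@[.9935,-.114]).round(1))
```

```text
[ 5.08455e+02  2.12289e+02  6.83220e+01 -1.01000e-01 -2.70000e-02
 -1.60000e-02]
[[0.2, 0.8], [0.3, 0.7], [-0.3, -0.5], [0.4, 1.1], [0.2, -0.6], [0.4, 0.5], [-0.9, -1.6], [-0.7, -0.6]]
eye [518.66089046 214.9217762  204.44251587] TCP [512.6311279  209.10575155 235.49876568]
pin top side px [[232.95953812 164.11881747]
 [232.83363579 163.78519995]]
(545.8, 203.4) lat 8.4 along -28.3
(543, 205.7) lat 6.4 along -25.2
(549, 207) lat 4.4 along -31.0
```

Call:
arm_command([
  [[0.1,0.7,-0.2],0],
  [[0,0.8,0],0],
  [[0,0.8,0],0],
  [[0,0,0],0],
])

```text
t: 24.0
ee_pos: [536.6, 207.7, 238.5]
orientation: [2.344, 2.09, 0.008]
ft_force: [0.3, 0.4, -1.9]
width: 33.8
```

Run:
```python
from h import *
go([577,203.5,237],83.5)
im=get_image("side"); crop(im,205,140,60,55,12,"side25.png")
```

```text
t 24.0 pos [536.6 207.7 238.5] w 33.8 F [ 0.3  0.4 -1.9]
toolx [0.114 0.993 0.003] toolz [ 0.004  0.002 -1.   ]
shift cm [0.04 4.06 0.16]
heading 83.4 turn(about tool z, down) -0.05379711818935107
```

View pics/side25.png

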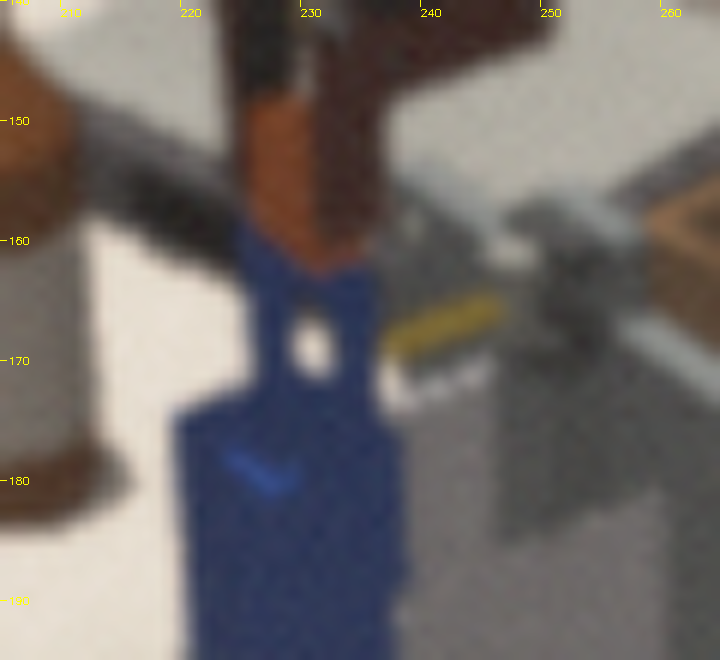

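Call:
arm_command([
  [[0,0.5,0],0],
  [[0,0.5,0],0],
  [[0,0.5,0],0],
  [[0,0,0],0],
])

```text
t: 24.45
ee_pos: [551.8, 205.8, 238.2]
orientation: [2.344, 2.091, 0.006]
ft_force: [-0.0, -0.6, -1.4]
width: 34.2
```

Run:
```python
from h import *
go([577,203.5,237],83.5)
im=get_image("side"); crop(im,205,140,60,55,12,"side26.png")
```

```text
t 24.45 pos [551.8 205.8 238.2] w 34.2 F [-0.  -0.6 -1.4]
toolx [0.114 0.993 0.002] toolz [ 0.003  0.002 -1.   ]
shift cm [0.05 2.53 0.13]
heading 83.5 turn(about tool z, down) -0.0439511527280132
```

View pics/side26.png

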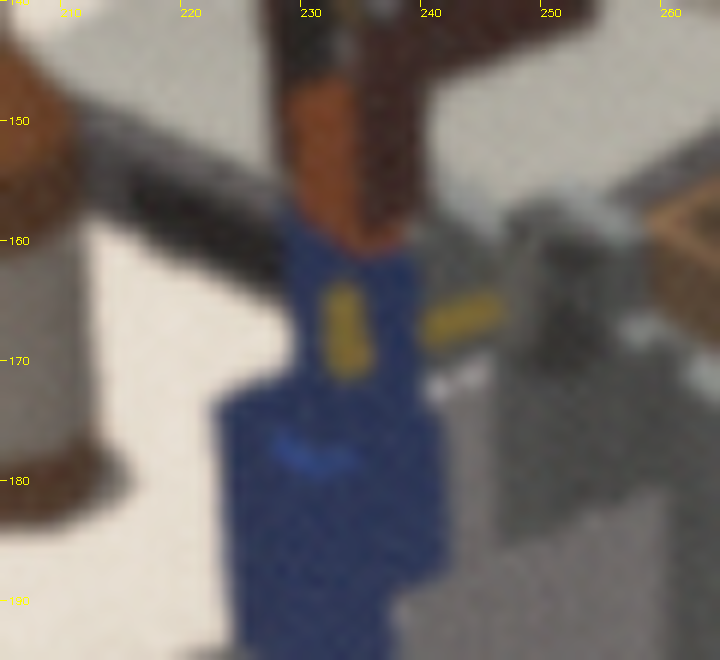

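The pin (233,164–171) shows through the window, with no contact. Continue inward.

Call:
arm_command([
  [[0,0.6,0],0],
  [[0,0.6,0],0],
  [[0,0.6,0],0],
  [[0,0.5,0],0],
  [[0,0,0],0],
])

```text
t: 25.0
ee_pos: [576.3, 203.0, 238.2]
orientation: [2.344, 2.091, 0.005]
ft_force: [1.2, -0.1, -1.9]
width: 34.0
```

Run:
```python
from h import *
go([577,203.5,209],83.5)
im=get_image("side"); crop(im,205,140,75,65,10,"side27.png")
```

```text
t 25.0 pos [576.3 203.  238.2] w 34.0 F [ 1.2 -0.1 -1.9]
toolx [0.114 0.993 0.002] toolz [ 0.003  0.002 -1.   ]
shift cm [0.05 0.06 2.92]
heading 83.5 turn(about tool z, down) -0.036930666636905585
```

View pics/side27.png

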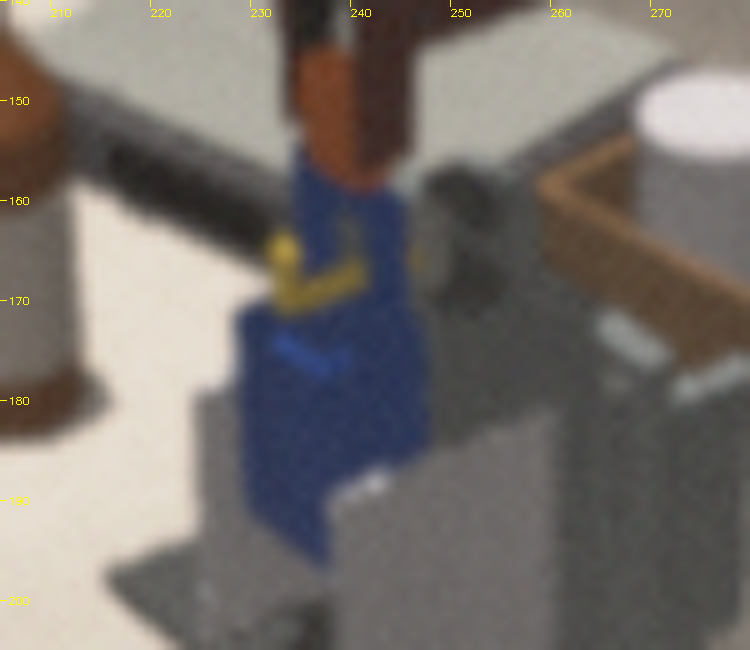

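Call:
arm_command([
  [[0,0,0.8],0],
  [[0,0,0.8],0],
  [[0,0,0.7],0],
  [[0,0,0.2],0],
  [[0,0,0],0],
])

```text
t: 25.55
ee_pos: [574.7, 202.8, 209.8]
orientation: [-2.344, -2.091, -0.002]
ft_force: [-0.3, 0.3, -2.2]
width: 33.7
```

Run:
```python
from h import *
go([577,203.5,209],83.5)
im=get_image("side"); crop(im,205,140,75,65,10,"side28.png")
```

```text
t 25.55 pos [574.7 202.8 209.8] w 33.7 F [-0.3  0.3 -2.2]
toolx [0.114 0.994 0.001] toolz [ 0.     0.001 -1.   ]
shift cm [0.09 0.22 0.08]
heading 83.5 turn(about tool z, down) -0.02707096872690329
```

View pics/side28.png

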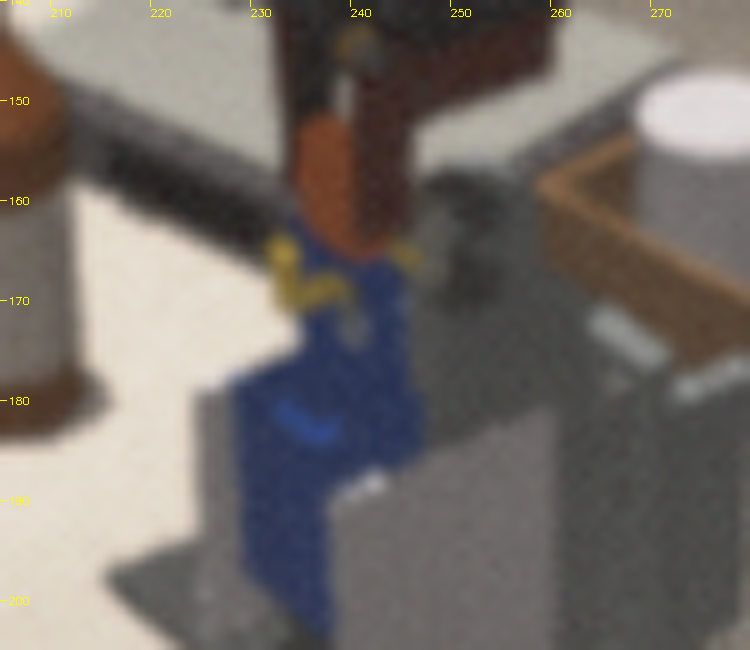

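Call:
arm_command([
  [[0,0.1,0.2],0],
  [[0,0,0],0],
])

```text
t: 25.8
ee_pos: [576.1, 203.0, 209.1]
orientation: [-2.344, -2.091, -0.003]
ft_force: [-0.5, 0.2, -1.6]
width: 33.7
```

Call:
arm_command([
  [[0,0,0.15],0],
  [[0,0,0],0],
])

```text
t: 26.0
ee_pos: [576.6, 203.2, 209.1]
orientation: [2.344, 2.092, 0.006]
ft_force: [0.7, 0.1, -1.8]
width: 33.9
```

Call:
arm_command([
  [[0,0,0.3],0],
])

```text
t: 26.1
ee_pos: [577.2, 203.4, 208.2]
orientation: [2.344, 2.091, 0.008]
ft_force: [-9.0, -2.3, 28.3]
width: 34.0
```

Call:
arm_command([
  [[0,0,0.3],0],
])

```text
t: 26.2
ee_pos: [577.6, 203.8, 208.1]
orientation: [2.343, 2.091, 0.011]
ft_force: [-8.2, -2.6, 24.9]
width: 33.7
```

Call:
arm_command([
  [[0,0,0],0],
  [[0,0,0],0],
  [[0,0,0],0],
])

```text
t: 26.5
ee_pos: [578.3, 204.0, 209.2]
orientation: [2.343, 2.09, 0.015]
ft_force: [-0.3, -0.3, -1.8]
width: 33.6
```

Call:
arm_command([
  [[0,0,0],0],
  [[0,0,0],0],
  [[0,0,0],0],
  [[0,0,0],0],
], gripper=0.42)

```text
t: 26.9
ee_pos: [578.6, 204.0, 208.3]
orientation: [2.343, 2.09, 0.014]
ft_force: [0.7, 0.4, -0.1]
width: 37.0
```

Run:
```python
from h import *
go([577,203.5,209],83.5)
im=get_image("side"); crop(im,205,140,75,65,10,"side29.png")
```

```text
t 26.9 pos [578.6 204.  208.3] w 37.0 F [ 0.7  0.4 -0.1]
toolx [0.114 0.994 0.005] toolz [ 0.008  0.005 -1.   ]
shift cm [-0.07 -0.15 -0.07]
heading 83.5 turn(about tool z, down) -0.0245730992895119
```

View pics/side29.png

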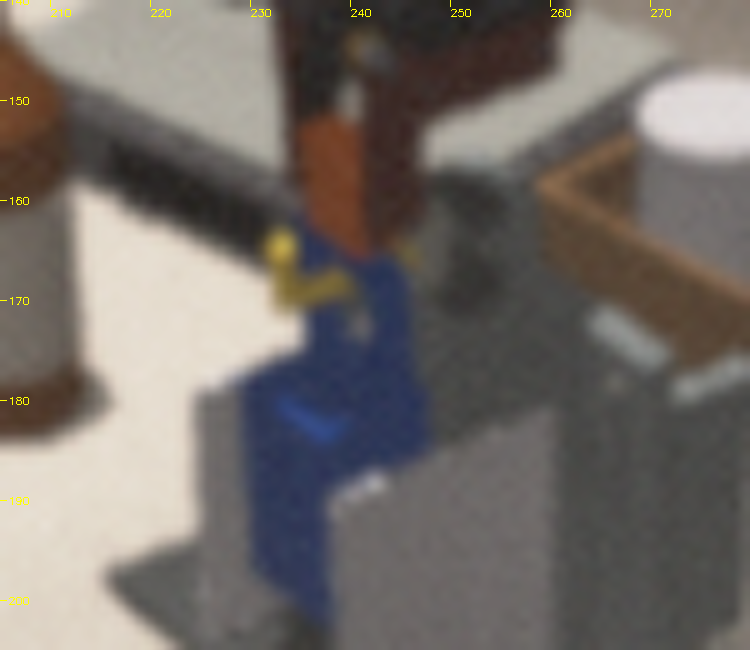

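Caddy hangs free between loose fingers. Open wider and rise slowly straight up.

Call:
arm_command([
  [[0,0,0],0],
  [[0,0,0],0],
  [[0,0,0],0],
  [[0,0,-0.8],0],
  [[0,0,-1.5],0],
  [[0,0,-2],0],
  [[0,0,-3],0],
  [[0,0,-3],0],
  [[0,0,0],0],
], gripper=0.65)

```text
t: 27.85
ee_pos: [578.0, 203.6, 320.3]
orientation: [2.342, 2.089, 0.017]
ft_force: [0.5, -0.8, -0.1]
width: 57.5
```

Call:
arm_command([
  [[0,-2,0],0],
  [[0,-4,0],0],
  [[0,-4,0],0],
  [[0,-4,0],0],
  [[0,0,0],0],
  [[0,0,0],0],
  [[0,0,0],0],
  [[0,0,0],0],
  [[0,0,0],0],
  [[0,0,0],0],
])

```text
t: 28.85
ee_pos: [438.0, 219.4, 322.4]
orientation: [2.343, 2.084, 0.028]
ft_force: [0.0, -0.1, -0.3]
width: 57.0
```

Run:
```python
from h import *
go([577,203.5,209],83.5)
im=get_image("side"); crop(im,205,140,80,75,10,"side30.png");cv2.imwrite("pics/side30f.png",cv2.cvtColor(im,cv2.COLOR_RGB2BGR))
im=get_image("top"); crop(im,165,160,90,75,8,"top30.png");cv2.imwrite("pics/top30f.png",cv2.cvtColor(im,cv2.COLOR_RGB2BGR))
```

```text
t 28.85 pos [438.  219.4 322.4] w 57.0 F [ 0.  -0.1 -0.3]
toolx [0.116 0.993 0.01 ] toolz [ 0.017  0.008 -1.   ]
shift cm [-0.07 13.8  11.57]
heading 83.3 turn(about tool z, down) -0.1743897792868836
```

View pics/side30.png

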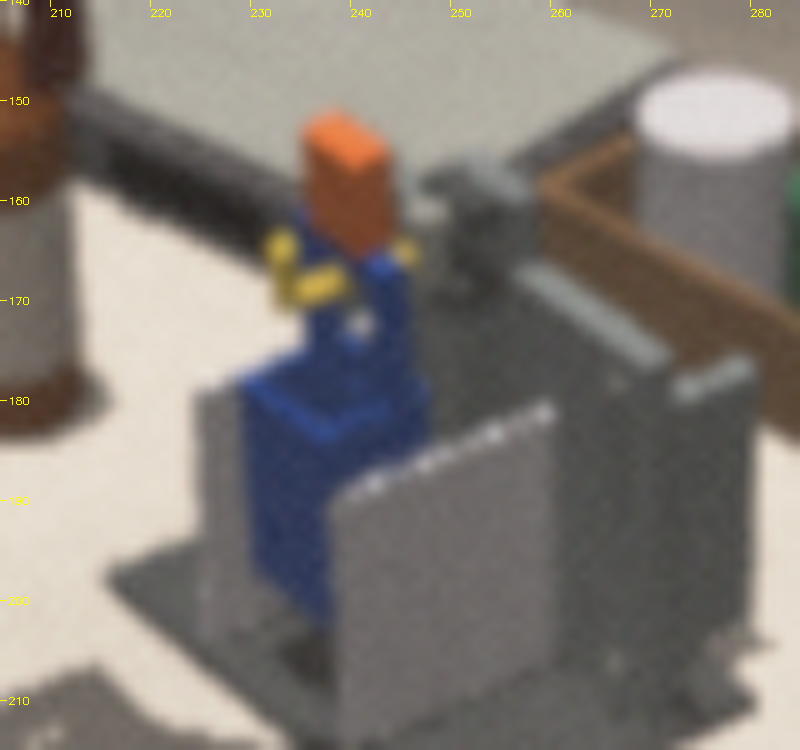

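View pics/top30.png

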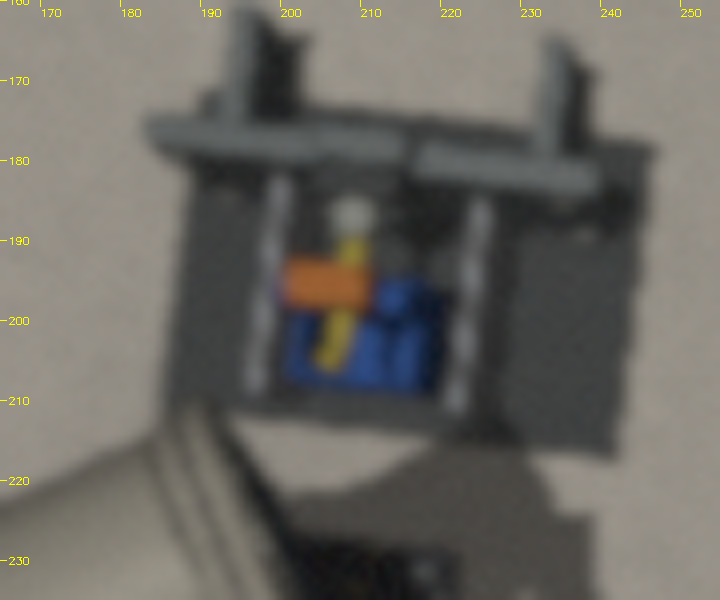

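View pics/top30f.png

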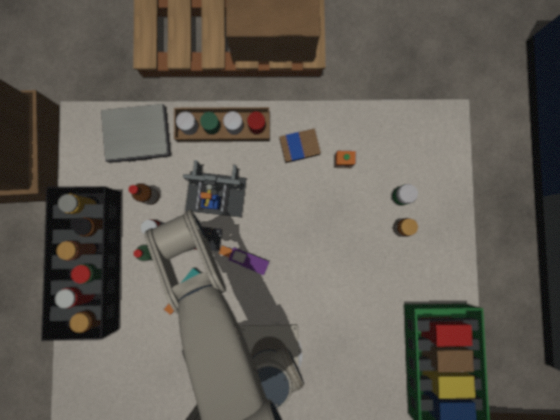

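The caddy hangs on the bar through its window, between the guards, pin in front. I wait and check that it is still.

Call:
arm_command([
  [[0,0,0],0],
  [[0,0,0],0],
  [[0,0,0],0],
  [[0,0,0],0],
  [[0,0,0],0],
  [[0,0,0],0],
  [[0,0,0],0],
  [[0,0,0],0],
  [[0,0,0],0],
  [[0,0,0],0],
])

```text
t: 29.95
ee_pos: [438.0, 219.3, 322.2]
orientation: [2.343, 2.084, 0.027]
ft_force: [0.9, 0.5, -0.3]
width: 57.4
```

Run:
```python
from h import *
import numpy as np
a=cv2.imread("pics/side30f.png").astype(int)[145:210,220:260]
im=get_image("side"); b=cv2.cvtColor(im,cv2.COLOR_RGB2BGR).astype(int)[145:210,220:260]
print("mean/max diff",abs(a-b).mean(),abs(a-b).max())
a0=cv2.imread("pics/side0.png"); c=cv2.cvtColor(im,cv2.COLOR_RGB2BGR)
cv2.imwrite("pics/side31.png",c)
obs=[("side",X,uv) for X,uv in [((-24,27,90),(228.8,178)),((-24,-27,90),(237,183.5)),((24,-27,90),(247.3,179.5)),((4,17,190),(235,154)),((4,-17,190),(240.5,156.5)),((22,-17,190),(244,154.5)),((4,-17,148),(241,165.5)),((-24,27,0),(230.5,197.5))]]+[("top",X,uv) for X,uv in [((4,17,190),(200.5,198)),((4,-17,190),(210.7,199)),((22,-17,190),(211.3,192.7)),((22,17,190),(201.5,192)),((-24,27,90),(201,206.8)),((-24,-27,90),(218.5,208.5))]]
q,res,tr=fit6(obs,[565,205,49,-.114,0,0]); print(q.round(3),res.tolist(),tr((12,0,136)))
```

```text
mean/max diff 1.8826923076923077 11
[ 5.66931e+02  1.98495e+02  4.90210e+01 -1.09000e-01 -2.00000e-02
 -3.80000e-02] [[-0.4, -0.2], [0.1, 0.5], [0.4, -0.4], [-0.8, -1.3], [-0.7, -0.1], [-0.1, 0.1], [-0.4, 1.0], [-0.2, 0.2], [0.4, -0.7], [0.4, -0.7], [0.3, 0.2], [-0.1, -0.1], [1.3, -0.0], [-1.0, -0.3]] [[574.03368576 200.40695291 185.35101357]]
```

View pics/side31.png

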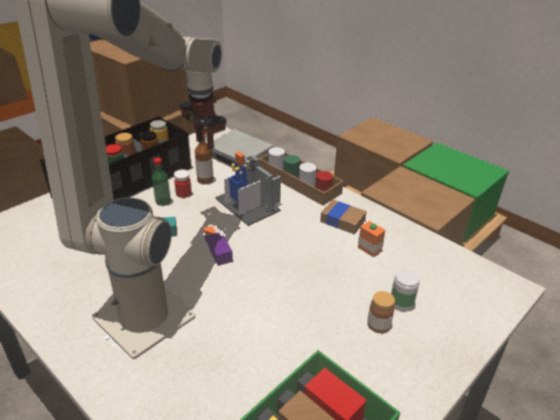

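```bash
python3 -c "
from workcell import *
print(close_job())"
```

```text
the job is handed in; nothing more can be done
None
```

The caddy is hanging upright on the hook, and I handed the job in at about 30 s of the 72 s allowed.

**What I did**
- I pinched the hook's pin and swung the hook out to its stop, where I felt about 25 N of reaction.
- I gripped the caddy across its crossbar, loosened the grip slightly so it pivoted upright with its bottom on the table, and let go.
- I took a new hold on the orange block, passed the window over the pin, lowered the caddy onto the bar (about 28 N when it touched), released it and backed away.

**Last checks**
- **Position:** the underside of the crossbar is fitted at 185.4 mm, the height of the bar's top. The caddy leans about 2° or less, between the guards, with the pin in front of the frame.
- **Still:** two pictures about 1 s apart differ only by noise.
- **Other objects:** by eye, the jars, bottles, can and boxes and the purple look-alike look unmoved. The arm partly hid the pepper jar, the sauce bottle and the turquoise look-alike in the last top view, but all three showed in the side view.

**What disagreed**
- **Hook line:** the camera and arm estimates of the hook's sideways position differed by 2–4 mm, within the clearance.
- **Approach height:** one single-camera fit put the caddy about 8 mm lower than the arm did. I went by the arm, and the pin then showed clear through the window.
- **Tool tilt:** the tool leaned up to about 5° while standing the caddy up, and was back to nearly straight before hanging.

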